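# Cap the sample jars and wind the lift up to its mark

## Task

First close every jar on the lift with the lid of its own size. Then fit the crank on the lift's square shaft and wind the platform up until its pointer is level with the index mark on the scale bar, and finally take the crank off and stand it back, hub down, on its rubber mat. Keep the jars standing on the platform with their lids on, and leave the bottle, the tape and the tube rack alone.

Things in the scene. Friction and masses are not known exactly. Their poses are not given: they have to be found in the camera images.
- lift: the screw lift, fixed to the bench: aluminium base 110 x 450 x 20 mm. Origin on the bench under the platform's middle; y runs along the row of jars, x across. At y = -210 mm a grey gearbox column, 52 mm square, carries the shaft; at y = +175 mm stands a scale bar 190 mm high. Two thin guide rods at x = +50 mm, y = +-43 mm reach 150 mm above the bench. Position and yaw vary
- platform (a joint): height (m) the lift platform has been wound up from its lowest position: 0 at the start, with the platform's top 50 mm above the bench; end stop 0.095. The platform is a steel plate 88 x 270 mm (lift x, y). It does not sink by itself and cannot be pushed up
- screw (a joint): angle (rad) of the screw shaft, growing clockwise seen from above; 0 at the start. Clockwise raises the platform 18 mm a turn (2.865 mm a rad). It turns stiffly: about 0.12 N m (2 N at the crank knob), and stays where it is left
- shaft (a point): centre of the collar face on which the crank's hub comes to rest, 145 mm above the bench; z up along the shaft, x and y square to the shaft's flats, turning with it. The shaft is a 16 mm square, 18 mm high above this point, with a 7.5 mm radius round nose to 25 mm. The collar's radius is 21 mm
- pointer (a point): tip of the flat pointer tab (14 mm wide, 3 mm thick) at the +y end of the platform, level with the platform's top face on which the jars stand
- mark (a point): inner end of the flat index tab (16 mm wide, 3 mm thick) of the index clamp on the scale bar, just beyond the pointer's tip; this point is on the tab's top face. It is set 46 to 71 mm above the pointer's lowest position
- crank: loose steel crank, 0.27 kg: square hub 32 x 32 mm, 38 mm high, with a 20 mm square socket 28 mm deep open below; a flat arm 16 mm wide leaves it at 30 to 38 mm height along the crank's +x and carries an upright knob 65 mm from the hub's axis. Origin: centre of the hub's underside; z up. Starts standing hub down on the rubber mat
- knob_mid (a point): middle of the crank's upright knob, 59 mm above the crank's origin and 65 mm along its x; the knob is 18 mm in diameter, 40 mm high (39 to 79 mm above the crank's origin) and spins freely on its pin
- mat: fixed black rubber mat 160 x 140 mm (its x, y), 3 mm thick, lying on the bench; origin at the centre of its underside. Place of the crank
- jar_small: small white round sample jar, 44 mm outer diameter, 50 mm high, open at the top, mouth 36 mm wide, 6 mm bottom; stands loose on the platform. Origin: centre of its underside. In some starts it is absent
- lid_small: small grey lid for jar_small: disc 44 mm across, 6 mm thick; under it a plug 7 mm deep, 28 to 30 mm across, that hangs in the jar's mouth; on top an upright round grip 18 mm across, 26 mm high. Origin: centre of the plug's underside (disc at 7 to 13 mm, grip at 13 to 39 mm); when seated, 43 mm above the jar's origin. Starts plug down on the bench; not needed if its jar is absent
- jar_medium: medium white round sample jar, 56 mm outer diameter, 50 mm high, open at the top, mouth 48 mm wide, 6 mm bottom; stands loose on the platform. Origin: centre of its underside. In some starts it is absent
- lid_medium: medium grey lid for jar_medium: disc 56 mm across, 6 mm thick; under it a plug 7 mm deep, 40 to 42 mm across, that hangs in the jar's mouth; on top an upright round grip 18 mm across, 26 mm high. Origin: centre of the plug's underside (disc at 7 to 13 mm, grip at 13 to 39 mm); when seated, 43 mm above the jar's origin. Starts plug down on the bench; not needed if its jar is absent
- jar_large: large white round sample jar, 68 mm outer diameter, 50 mm high, open at the top, mouth 60 mm wide, 6 mm bottom; stands loose on the platform. Origin: centre of its underside. In some starts it is absent
- lid_large: large grey lid for jar_large: disc 68 mm across, 6 mm thick; under it a plug 7 mm deep, 52 to 54 mm across, that hangs in the jar's mouth; on top an upright round grip 18 mm across, 26 mm high. Origin: centre of the plug's underside (disc at 7 to 13 mm, grip at 13 to 39 mm); when seated, 43 mm above the jar's origin. Starts plug down on the bench; not needed if its jar is absent
- bottle: bystander: white bottle 60 mm in diameter, 130 mm high; origin at the centre of its underside
- tape: bystander: roll of green tape 90 mm in diameter, 20 mm high; origin at the centre of its underside
- tube_rack: bystander: steel wire tube rack 80 x 160 mm, 69 mm high, with tubes to 109 mm; origin at the centre of its underside
There are look-alikes about, which are no part of the job. Leave any purple look-alike of the lid_small alone.

How it is judged:
By the outcome, as a careful person would: the job done as asked, in the order asked, and still so for the second after the job is handed in, with the robot touching nothing.
Of jar_small, jar_medium, jar_large only 2 to 3 are there at a start; the rules pass over those that are not, and their reading is None.
At some moment in a run one of lid_small, lid_medium, lid_large may be knocked a few centimetres aside while the robot is not near it.
It also fails if it takes over 200 s, if anything falls off the work surface, if the arm or the gripper's body presses on something with over 40 N, if the wrist force passes 120 N, or if a joint passes its speed limit or range.

## Robot

A 6-joint arm with a two-finger parallel gripper is mounted at the origin on the work surface. World frame = base frame: x ahead of the robot, y to its left, z up, the work surface at z = 0. Lengths are in m, angles in rad, forces in N, time in s.
With the tool pointing down it reaches from about 0.375 to 0.9 m from the base axis. Payload 3.1 kg.
Tool frame: the origin (TCP) lies between the finger pads; the fingertips stand 17 mm ahead of it and the grasp point (between the pads) lies 2 mm behind it (robot.nose_length is the distance from the TCP to the fingertips, in m); z points along the fingers, y is the line along which they close (so a half turn about z gives the same grasp; the last joint's range is limited). The gripper opens to 87 mm and grips with 3 to 60 N. Pads are 19 mm wide; open, the fingers measure 117 mm over their backs; the gripper's body (75 mm by 190 mm) begins 51 mm behind the grasp point.
Start: joints at [-1.409, 0.527, 1.433, -0, 1.181, -0.178], TCP at [0.209, -0.589, 0.24] pointing down, gripper open.
Joint ranges: [-3.08, 3.08], [-0.75, 2.2], [0.22, 2.44], [-1.43, 4.57], [0, 2.65], [-2.85, 2.85]. Speed limits (rad/s): [2.79, 2.79, 3.14, 3.14, 3.14, 3.14].

## Interface

Orientations are given as a unit quaternion [x, y, z, w].
In Python, from rig import robot, cams gives the robot as it stands.
- The arm moves only by the shell command python3 -m pendant 'ROWS' [FORCE]. ROWS is JSON, a list of rows, each an object with "jaw": the opening, from 0 (shut) to 1 (fully open); "linear": the shift along the tool's x, y, z in cm, a list of three; "twist": the turn about the tool's z in degrees. A call has 1 to 12 rows; each row shifts and turns the commanded pose from where the row before left it, along the tool's axes as they then stand; what a row does not reach is not made up. A row lasts 1/12 s, in which the tool goes at most 41.7 mm and 7.16 degrees, less where a joint would pass 70% of its speed; a pose out of reach is approached as far as the arm can. A call is refused whole if a number of a shift passes 4.17 or a number of a turn 7.16, either way. A call with a gripper value outside its range is refused whole. The fingers move at their own pace and stop on an object; FORCE is the grip in N (left out, the last holds). Time passes only in rows, so rows that do not move let the fingers close. It gives the time, the measured TCP pose, the force, the opening and the grip force at its end, in the units of the state.
- robot.get_obs(): the state, without advancing time (a new reading comes with each control period).
- cams.camera(name): name is "side" or "top"; returns a dict with "color" (420x560x3 uint8, blue, green, red), "depth" (420x560 float32, m along the optical axis (not along the pixel's ray), 0 where there is no reading), "fov_y" (degrees; the focal length in pixels is half the picture's height over the tangent of half this angle, whatever the lens; pixels are square), "cx", "cy" (the principal point, pixels), "view" (4x4, takes a point from world to camera coordinates). Camera axes: x right, y down, z forward; pixel columns grow to the right and rows downward; lengths in m; the calibration is good to about 2 mm. A picture is of the moment at which its call begins.
- robot.hand_in(): hands the job in; it is judged then, once.
The state is a dict: "time": time; "q": joint angles; "joint_velocities": joint speeds; "joint_torque": joint torques, N m; "position": TCP position; "tool_rot": TCP orientation; "ft_force": force on the tool from outside, world axes, zero at the start; "moment": the same for the moment, N m; "grip_width": finger opening in m; "grip_force": force on a finger pad.
Only numpy, scipy, OpenCV 4.12 (cv2) and the standard library are available. Lean on these libraries where they do the work, as an engineer would, in place of code of your own. Each camera call takes 0.05 s, during which the arm holds its last target. There are 200 camera calls.

## Working session

There is one attempt and no reset: what is moved stays moved. The work goes in short steps, Python scripts to look and compute and a shell command to move; the robot and the scene stay as the last step left them, time stands still between calls to the robot, and variables do not carry over. Pictures are saved under pics/ and viewed, at most 15 in all, crops included, and the job is handed in when it is done.

```bash
mkdir -p pics; ls
cat > h.py <<'E'
import numpy as np, cv2
from rig import robot, cams
from scipy.spatial.transform import Rotation as R
def cap(n,name=None):
    c=cams.camera(n)
    if name: cv2.imwrite('pics/'+name+'.png',c['color'])
    np.savez('/tmp/'+n+'.npz',**c); return c
def load(n): return dict(np.load('/tmp/'+n+'.npz'))
def cloud(c):
    f=c['color'].shape[0]/2/np.tan(np.radians(float(c['fov_y']))/2)
    v,u=np.mgrid[:420,:560]; z=c['depth']
    P=np.stack([(u-c['cx'])/f*z,(v-c['cy'])/f*z,z],-1)
    V=c['view']; return (P-V[:3,3])@V[:3,:3]
def atz(c,u,v,z):
    f=c['color'].shape[0]/2/np.tan(np.radians(float(c['fov_y']))/2)
    V=c['view']; d=np.array([(u-c['cx'])/f,(v-c['cy'])/f,1])@V[:3,:3]; o=-V[:3,:3].T@V[:3,3]
    return o+d*(z-o[2])/d[2]
def st():
    o=robot.get_obs(); r=R.from_quat(o['tool_rot']); print(round(o['time'],2),np.round(o['position'],4),r.as_matrix().round(3).tolist(),o['grip_width'],o['grip_force'],np.round(o['ft_force'],1))
E
python3 - <<'E'
from h import *
for n in('top','side'):
    c=cap(n,n+'0'); print(n,c['fov_y'],c['cx'],c['cy'],c['view'].round(3).tolist())
    cv2.imwrite(f'pics/{n}0b.png',cv2.resize(c['color'],(800,600)))
st(); print(robot.get_obs())
E
```

```text
pics
top 43.53218551093857 281.7198883189306 213.13798530894175 [[-0.012, -1.0, -0.001, -0.025], [-0.977, 0.012, -0.213, 0.569], [0.213, -0.001, -0.977, 1.288], [0.0, 0.0, 0.0, 1.0]]
side 53.08974337657232 284.55209819369566 212.97656495380315 [[0.981, -0.195, -0.012, -0.541], [-0.134, -0.626, -0.768, 0.148], [0.143, 0.755, -0.64, 1.232], [0.0, 0.0, 0.0, 1.0]]
0.1 [ 0.2088 -0.5884  0.2386] [[0.942, 0.334, -0.0], [0.334, -0.942, 0.002], [0.0, -0.002, -1.0]] 0.08668507213216231 0.0 [ 0.5  0.2 -0.2]
{'time': 0.1, 'q': array([-1.40848350e+00,  5.28408016e-01,  1.43379236e+00, -1.27751352e-05,
        1.18140299e+00, -1.78515836e-01]), 'joint_velocities': array([ 0.00023057, -0.00189372, -0.00105565,  0.00062182,  0.00027301,
       -0.00092772]), 'joint_torque': array([ 1.31764773e-04, -4.40984237e+01, -1.77151287e+01,  6.34513004e-02,
        5.33836358e-02, -3.51773292e-05]), 'position': array([ 0.20882784, -0.58840242,  0.23864228]), 'tool_rot': array([ 9.85513675e-01,  1.69593001e-01,  2.23804822e-06, -1.00537037e-03]), 'ft_force': array([ 0.46930142,  0.17357411, -0.23270863]), 'moment': array([ 0.00998695,  0.01514973, -0.02858586]), 'grip_force': 0.0, 'grip_width': 0.08668507213216231}
```

View pics/top0b.png

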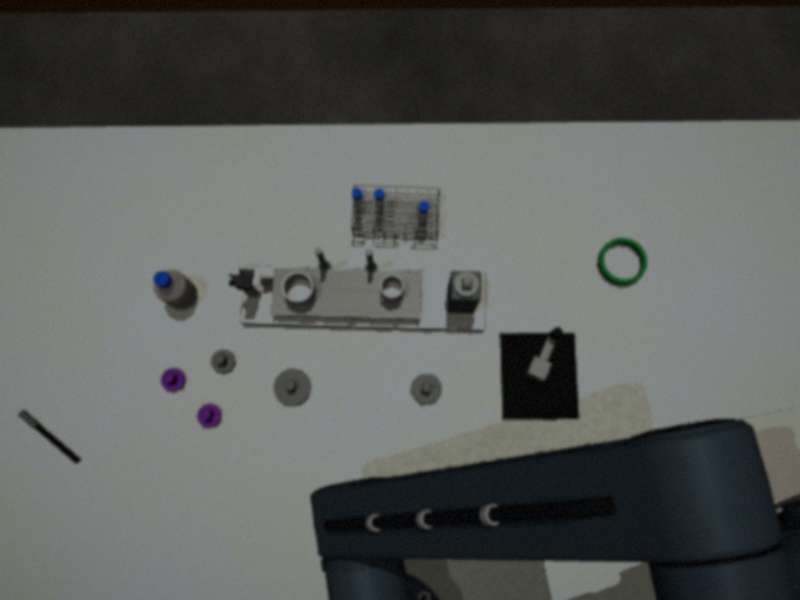

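View pics/side0b.png

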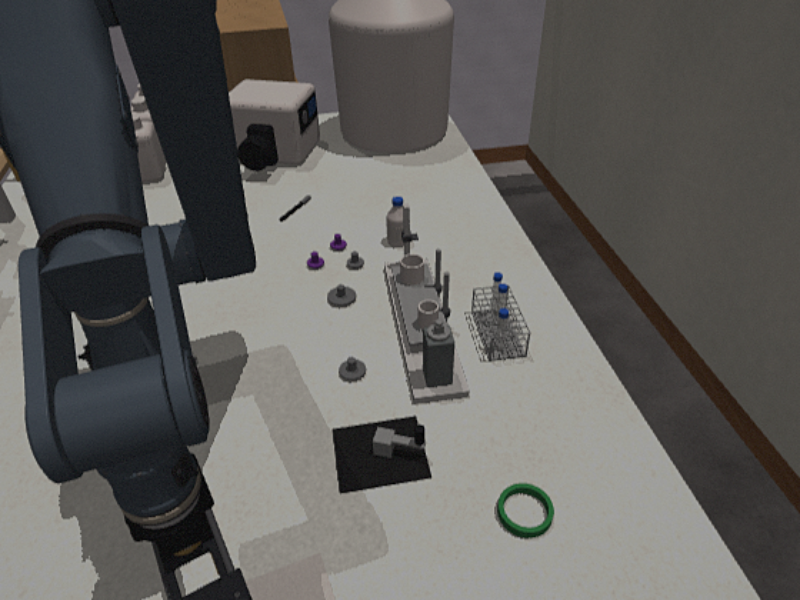

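The top view shows two jars, at about (298,289) and (392,288) in the 800-pixel picture. Grey lids lie at (223,361), (292,386) and (426,389), the crank is at (540,370) on its mat, and the gearbox is at (465,290). Next I measure them with depth.

Run:
```python
from h import *
c=load('top'); P=cloud(c)
s=1/1.4286
def patch(u,v,r=22):
    u*=s;v*=s; a=P[int(v-r):int(v+r),int(u-r):int(u+r)].reshape(-1,3); return a
print('bench z',np.median(P[330:350,60:100,2]))
def circ(a):
    (x,y),r=cv2.minEnclosingCircle(a[:,:2].astype(np.float32)); return np.round([x,y,r,len(a)],4), a[:,:2].mean(0).round(4)
for n,u,v in(('lidS',223,361),('lidL',292,386),('lidM',426,389),('purp1',173,379),('purp2',209,416)):
    a=patch(u,v,16)
    print(n,'disc',circ(a[(a[:,2]>.008)&(a[:,2]<.02)]),'grip',circ(a[(a[:,2]>.034)&(a[:,2]<.05)]))
for n,u,v in(('jarA',298,289),('jarB',392,288)):
    a=patch(u,v,17); a=a[(a[:,2]>.092)&(a[:,2]<.108)]; print(n,circ(a),np.median(a[:,2]))
a=patch(465,290,22)
for lo,hi in((.135,.152),(.155,.166),(.166,.18)):
    b=a[(a[:,2]>lo)&(a[:,2]<hi)]; 
    if len(b)>3: print('gear',lo,circ(b),cv2.minAreaRect(b[:,:2].astype(np.float32)),b[:,2].mean())
a=patch(540,360,30)
for n,lo,hi in(('arm+hub',.034,.05),('knob',.07,.09)):
    b=a[(a[:,2]>lo)&(a[:,2]<hi)]; print(n,len(b),b[:,:2].mean(0),cv2.minAreaRect(b[:,:2].astype(np.float32)))
# platform & lift base
b=P[170:240,160:350].reshape(-1,3)
for n,lo,hi in(('plat',.045,.055),('base',.016,.024)):
    q=b[(b[:,2]>lo)&(b[:,2]<hi)]; print(n,len(q),cv2.minAreaRect(q[:,:2].astype(np.float32)))
# mat
m=(c['color'].sum(2)<90); m[:225]=0; m[300:]=0; m[:,:345]=0; m[:,410:]=0
q=P[m]; q=q[q[:,2]<.01]; print('mat',cv2.minAreaRect(q[:,:2].astype(np.float32)))
def big(im,u,v,w,h,k): return cv2.resize(im[int(v*s):int((v+h)*s),int(u*s):int((u+w)*s)],None,fx=k,fy=k,interpolation=cv2.INTER_CUBIC)
cv2.imwrite('pics/c1.png',big(c['color'],140,230,460,200,2.45))
```

```text
bench z 0.0010830463602670493
lidS disc (array([4.848e-01, 2.850e-01, 3.770e-02, 1.650e+02]), array([0.4765, 0.2981])) grip (array([4.771e-01, 2.998e-01, 8.800e-03, 3.900e+01]), array([0.4771, 0.2994]))
lidL disc (array([4.287e-01, 1.729e-01, 3.490e-02, 4.630e+02]), array([0.4279, 0.1716])) grip (array([4.277e-01, 1.715e-01, 8.600e-03, 3.800e+01]), array([0.4277, 0.1716]))
lidM disc (array([ 4.245e-01, -7.760e-02,  3.370e-02,  3.040e+02]), array([ 0.4217, -0.0722])) grip (array([ 4.223e-01, -7.180e-02,  8.200e-03,  3.600e+01]), array([ 0.4222, -0.0717]))
purp1 disc (array([4.489e-01, 3.731e-01, 3.980e-02, 1.690e+02]), array([0.4439, 0.3868])) grip (array([4.454e-01, 3.894e-01, 9.900e-03, 3.900e+01]), array([0.4437, 0.389 ]))
purp2 disc (array([3.693e-01, 3.159e-01, 3.200e-02, 1.780e+02]), array([0.3771, 0.319 ])) grip (array([3.798e-01, 3.204e-01, 9.100e-03, 3.800e+01]), array([0.3785, 0.3204]))
jarA (array([5.941e-01, 1.517e-01, 2.850e-02, 1.330e+02]), array([0.5938, 0.1521])) 0.10000828914157431
jarB (array([6.078e-01, 8.000e-04, 4.070e-02, 9.700e+01]), array([ 0.5955, -0.0109])) 0
[... 615 characters left out ...]
5519780814648, 0.014413498342037201), 85.6671371459961) 0.1703171710154189
arm+hub 270 [ 0.46742263 -0.28077394] ((0.4760688245296478, -0.2853465676307678), (0.032017782330513, 0.081751748919487), 64.69033813476562)
knob 46 [ 0.51176933 -0.30182211] ((0.5122236609458923, -0.302301824092865), (0.016499867662787437, 0.016808072105050087), 59.09761047363281)
plat 2701 ((0.5988901853561401, 0.04529812932014465), (0.4167861044406891, 0.10403458029031754), 87.35487365722656)
base 2098 ((0.5918651223182678, 0.04183998703956604), (0.44780296087265015, 0.11158424615859985), 87.56912994384766)
mat ((0.4455827474594116, -0.2803695797920227), (0.1347835510969162, 0.15358324348926544), 89.47020721435547)
```

View pics/c1.png

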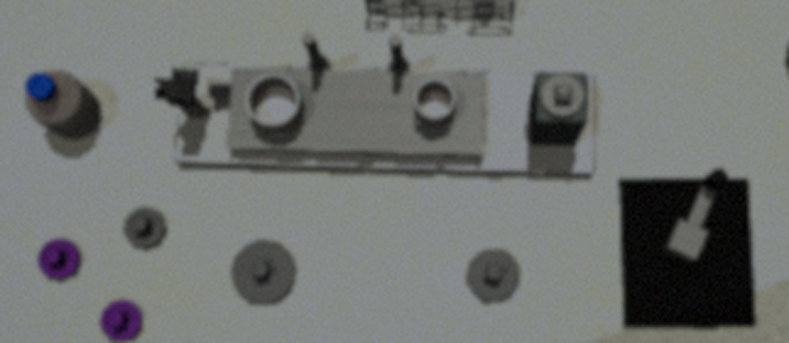

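JarA is medium (r = 28.5 mm) at (0.594, 0.152), and jarB is small near y = -0.012. The large jar is absent, so the large lid isn't needed. I'll refine jarB and write a planner that prints tool-frame shifts.

```bash
cat >> h.py <<'E'
def go(x,y,z,yaw=None):
    """tool-frame shift (cm) to a world point; yaw(deg) = world direction of tool x; twist done first"""
    o=robot.get_obs(); M=R.from_quat(o['tool_rot']).as_matrix(); y0=np.degrees(np.arctan2(M[1,0],M[0,0])); tw=0
    if yaw is not None: tw=(y0-yaw+180)%360-180
    else: yaw=y0
    a=np.radians(yaw); T=np.array([[np.cos(a),np.sin(a),0],[np.sin(a),-np.cos(a),0],[0,0,-1]])
    d=T.T@(np.array([x,y,z])-o['position'])*100
    print('t',round(o['time'],2),'pos',o['position'].round(4),'tilt',(M[:2,2]).round(4),'yaw',y0.round(2),'q6',o['q'][5].round(2),'| twist',round(tw,2),'then cm',d.round(2),'n',np.ceil(abs(d).max()/4.1))
E
python3 - <<'E'
from h import *
from scipy.optimize import least_squares
P=cloud(load('top'))
for u,v in((298,289),(392,288)):
    u/=1.4286;v/=1.4286
    a=P[int(v-13):int(v+13),int(u-12):int(u+12)].reshape(-1,3); a=a[(a[:,2]>.097)&(a[:,2]<.104)]
    r=least_squares(lambda p:np.hypot(*(a[:,:2]-p[:2]).T)-p[2],[*a[:,:2].mean(0),.02],loss='soft_l1',f_scale=.002); print(r.x,len(a))
go(.4222,-.0717,.10,45)
E
python3 -m pendant '[{"jaw":1,"linear":[0,0,0],"twist":-6.4},{"jaw":1,"linear":[0,0,0],"twist":-6.4},{"jaw":1,"linear":[0,0,0],"twist":-6.4},{"jaw":1,"linear":[0,0,0],"twist":-6.4}]' 20
python3 -c "
from h import *
go(.4222,-.0717,.10)"
```

```text
[0.59428559 0.15256743 0.02559912] 95
[ 0.59380013 -0.01244772  0.01974987] 72
t 0.1 pos [ 0.2088 -0.5884  0.2386] tilt [-0.0003  0.002 ] yaw 19.53 q6 -0.18 | twist -25.47 then cm [ 51.62 -21.45  13.86] n 13.0
time: 0.43
position: [0.2089, -0.5886, 0.2389]
tool_rot: [0.922, 0.386, 0.0, -0.001]
ft_force: [0.2, 0.6, -0.1]
grip_width: 0.0868
grip_force: 0.0
t 0.43 pos [ 0.2089 -0.5886  0.2389] tilt [-0.0002  0.0014] yaw 45.45 q6 -0.63 | twist 0 then cm [ 51.8  -21.06  13.89] n 13.0
```

```bash
python3 -m pendant '[{"jaw":1,"linear":[3.2,-1.3,0.4],"twist":0},{"jaw":1,"linear":[3.2,-1.3,0.4],"twist":0},{"jaw":1,"linear":[3.2,-1.3,0.4],"twist":0},{"jaw":1,"linear":[3.2,-1.3,0.4],"twist":0},{"jaw":1,"linear":[3.2,-1.3,0.4],"twist":0},{"jaw":1,"linear":[3.2,-1.3,0.4],"twist":0},{"jaw":1,"linear":[3.2,-1.3,0.4],"twist":0},{"jaw":1,"linear":[3.2,-1.3,0.4],"twist":0},{"jaw":1,"linear":[3.2,-1.3,0.4],"twist":0},{"jaw":1,"linear":[3.2,-1.3,0.4],"twist":0},{"jaw":1,"linear":[3.2,-1.3,0.4],"twist":0},{"jaw":1,"linear":[3.2,-1.3,0.4],"twist":0}]'
python3 -c "
from h import *
go(.4222,-.0717,.10)"
```

```text
time: 1.43
position: [0.3695, -0.2052, 0.1913]
tool_rot: [0.924, 0.383, -0.0, -0.0]
ft_force: [1.4, -0.5, -0.1]
grip_width: 0.0871
grip_force: 0.0
t 1.43 pos [ 0.3695 -0.2052  0.1913] tilt [-0.0002  0.0003] yaw 45.1 q6 0.01 | twist 0 then cm [13.17 -5.69  9.13] n 4.0
```

```bash
python3 -m pendant '[{"jaw":0.6,"linear":[2.63,-1.14,1.5],"twist":0},{"jaw":0.6,"linear":[2.63,-1.14,1.5],"twist":0},{"jaw":0.6,"linear":[2.63,-1.14,1.5],"twist":0},{"jaw":0.6,"linear":[2.63,-1.14,1.5],"twist":0},{"jaw":0.6,"linear":[2.63,-1.14,1.5],"twist":0},{"jaw":0.6,"linear":[0,0,1],"twist":0},{"jaw":0.6,"linear":[0,0,0],"twist":0}]'
python3 - <<'E'
from h import *
go(.4222,-.0717,.034)
c=cap('top'); P=cloud(c)
print(c['depth'][272,298])
d=cap('side'); 
a=np.hstack([cv2.resize(c['color'][150:330,120:420],(400,240)),cv2.resize(d['color'][100:310,200:410],(400,400))[:240*1]]) if 0 else c['color'][130:340,120:420]
cv2.imwrite('pics/m1.png',np.vstack([cv2.resize(a,(400,280)),cv2.resize(d['color'][140:320,150:410],(400,277))]))
E
```

```text
time: 2.02
position: [0.4207, -0.0714, 0.1049]
tool_rot: [0.923, 0.385, -0.002, -0.002]
ft_force: [0.9, -0.0, -0.3]
grip_width: 0.0543
grip_force: 0.0
t 2.02 pos [ 0.4207 -0.0714  0.1049] tilt [-0.004   0.0018] yaw 45.34 q6 0.35 | twist 0 then cm [0.08 0.12 7.09] n 2.0
0.5628767
```

View pics/m1.png

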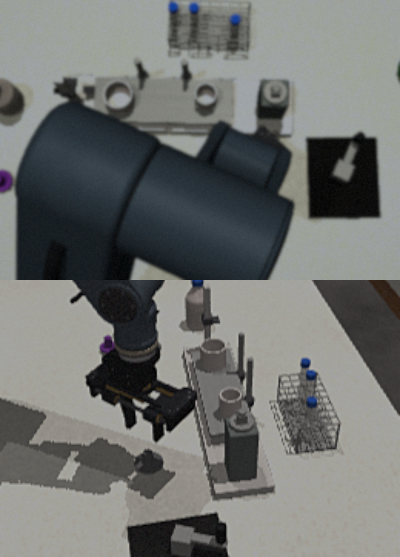

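The gripper hangs over the medium lid, which is still at side pixel (246,257). The long side of the gripper body lies along its closing axis. I'll descend and grasp.

```bash
python3 -m pendant '[{"jaw":0.6,"linear":[0.08,0.12,2.4],"twist":0},{"jaw":0.6,"linear":[0,0,2.4],"twist":0},{"jaw":0.6,"linear":[0,0,2.1],"twist":0},{"jaw":0.6,"linear":[0,0,0],"twist":0},{"jaw":0,"linear":[0,0,0],"twist":0},{"jaw":0,"linear":[0,0,0],"twist":0},{"jaw":0,"linear":[0,0,0],"twist":0},{"jaw":0,"linear":[0,0,0],"twist":0},{"jaw":0,"linear":[0,0,0],"twist":0}]' 20
python3 - <<'E'
from h import *
go(.5943,.1526,.19)
E
```

```text
time: 2.87
position: [0.4237, -0.074, 0.0386]
tool_rot: [0.923, 0.384, 0.001, 0.001]
ft_force: [-0.5, -0.3, -0.2]
grip_width: 0.0268
grip_force: 0.0
t 2.87 pos [ 0.4237 -0.074   0.0386] tilt [ 0.0021 -0.0009] yaw 45.12 q6 0.35 | twist 0 then cm [ 28.1   -3.9  -15.14] n 7.0
```

```bash
python3 -m pendant '[{"jaw":0.3,"linear":[0,-0.25,0.4],"twist":0},{"jaw":0.3,"linear":[0,0,0],"twist":0},{"jaw":0,"linear":[0,0,0],"twist":0},{"jaw":0,"linear":[0,0,0],"twist":0},{"jaw":0,"linear":[0,0,0],"twist":0},{"jaw":0,"linear":[0,0,0],"twist":0},{"jaw":0,"linear":[0,0,0],"twist":0}]' 20
python3 - <<'E'
from h import *
go(.5943,.1526,.19)
E
```

```text
time: 3.45
position: [0.4214, -0.0719, 0.0335]
tool_rot: [0.923, 0.384, 0.0, 0.0]
ft_force: [0.1, 0.3, -0.3]
grip_width: 0.0175
grip_force: 20.0
t 3.45 pos [ 0.4214 -0.0719  0.0335] tilt [0. 0.] yaw 45.13 q6 0.35 | twist 0 then cm [ 28.11  -3.59 -15.65] n 7.0
```

```bash
python3 -m pendant '[{"jaw":0,"linear":[0,0,-2],"twist":0},{"jaw":0,"linear":[0,0,-3.5],"twist":0},{"jaw":0,"linear":[0,0,-3.5],"twist":0},{"jaw":0,"linear":[2,-0.3,-3.5],"twist":0},{"jaw":0,"linear":[3.5,-0.5,-2],"twist":0},{"jaw":0,"linear":[3.5,-0.45,-1.1],"twist":0},{"jaw":0,"linear":[3.5,-0.45,0],"twist":0},{"jaw":0,"linear":[3.5,-0.45,0],"twist":0},{"jaw":0,"linear":[3.5,-0.45,0],"twist":0},{"jaw":0,"linear":[3.5,-0.45,0],"twist":0},{"jaw":0,"linear":[3.5,-0.45,0],"twist":0},{"jaw":0,"linear":[1.5,-0.2,0],"twist":0}]'
python3 -m pendant '[{"jaw":0,"linear":[0,0,0],"twist":0},{"jaw":0,"linear":[0,0,0],"twist":0},{"jaw":0,"linear":[0,0,0],"twist":0},{"jaw":0,"linear":[0,0,0],"twist":0}]'
python3 - <<'E'
from h import *
go(.5943,.1526,.1265)
c=cap('top');d=cap('side')
cv2.imwrite('pics/m2.png',np.vstack([cv2.resize(c['color'][130:340,120:420],(400,280)),cv2.resize(d['color'][140:320,150:410],(400,277))]))
E
```

```text
time: 4.45
position: [0.5949, 0.1561, 0.1894]
tool_rot: [0.923, 0.385, 0.001, -0.0]
ft_force: [0.8, 0.4, -0.7]
grip_width: 0.017
grip_force: 20.0
time: 4.78
position: [0.5914, 0.1515, 0.1892]
tool_rot: [0.924, 0.383, -0.001, -0.0]
ft_force: [-0.5, 0.2, 0.1]
grip_width: 0.0173
grip_force: 20.0
t 4.78 pos [0.5914 0.1515 0.1892] tilt [-0.002  -0.0004] yaw 45.06 q6 0.85 | twist 0 then cm [0.28 0.13 6.27] n 2.0
```

View pics/m2.png

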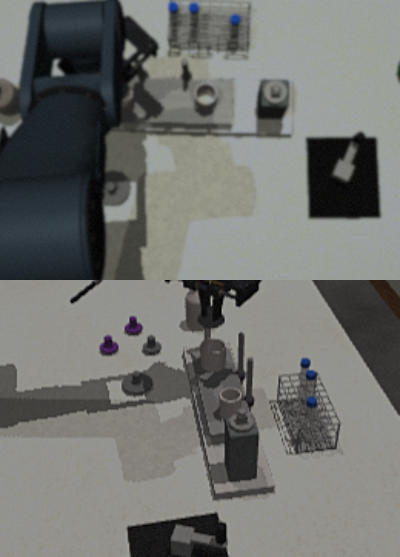

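The lid hangs above jarA (side crop (212,352)) and the other items haven't moved. I'll descend to just above the jar and check.

```bash
python3 -m pendant '[{"jaw":0,"linear":[0.28,0.13,1.5],"twist":0},{"jaw":0,"linear":[0,0,1.8],"twist":0},{"jaw":0,"linear":[0,0,1.2],"twist":0},{"jaw":0,"linear":[0,0,0],"twist":0},{"jaw":0,"linear":[0,0,0],"twist":0},{"jaw":0,"linear":[0,0,0],"twist":0},{"jaw":0,"linear":[0,0,0],"twist":0}]'
python3 - <<'E'
from h import *
go(.5943,.1526,.1265)
c=cap('top');P=cloud(c); 
a=P[185:225,185:235].reshape(-1,3)
d=cap('side'); Q=cloud(d)[140:260,230:330].reshape(-1,3)
q=Q[(abs(Q[:,0]-.594)<.05)&(abs(Q[:,1]-.153)<.04)&(Q[:,2]>.09)&(Q[:,2]<.125)]
for lo in np.arange(.092,.125,.003):
    b=q[(q[:,2]>=lo)&(q[:,2]<lo+.003)]; print(round(lo,3),len(b),b[:,:2].min(0).round(4) if len(b) else '',b[:,:2].max(0).round(4) if len(b) else '')
E
```

```text
time: 5.47
position: [0.5962, 0.1536, 0.1456]
tool_rot: [0.924, 0.384, 0.001, 0.0]
ft_force: [-0.1, -0.1, -0.3]
grip_width: 0.0169
grip_force: 20.0
t 5.47 pos [0.5962 0.1536 0.1456] tilt [0.0019 0.0002] yaw 45.11 q6 0.85 | twist 0 then cm [-0.21 -0.07  1.91] n 1.0
0.092 25 [0.5661 0.1205] [0.6178 0.1678]
0.095 18 [0.5673 0.1211] [0.6188 0.1691]
0.098 24 [0.5678 0.1194] [0.6219 0.1653]
0.101 2 [0.5682 0.152 ] [0.5692 0.1573]
0.104 0  
0.107 0  
0.11 3 [0.5824 0.1356] [0.6013 0.14  ]
0.113 1 [0.5851 0.1369] [0.5851 0.1369]
0.116 3 [0.59   0.1283] [0.6143 0.1356]
0.119 7 [0.5727 0.1275] [0.6177 0.1514]
0.122 48 [0.5696 0.1241] [0.6216 0.1635]
```

```bash
python3 -m pendant '[{"jaw":0,"linear":[-0.15,-0.07,0.3],"twist":0},{"jaw":0,"linear":[0,0,0.4],"twist":0},{"jaw":0,"linear":[0,0,0.4],"twist":0},{"jaw":0,"linear":[0,0,0.4],"twist":0},{"jaw":0,"linear":[0,0,0.3],"twist":0},{"jaw":0,"linear":[0,0,0],"twist":0},{"jaw":0,"linear":[0,0,0],"twist":0},{"jaw":0,"linear":[0,0,0],"twist":0}]'
python3 - <<'E'
from h import *
go(.5943,.1526,.1265); st()
E
```

```text
time: 6.23
position: [0.5939, 0.1531, 0.1265]
tool_rot: [0.923, 0.384, -0.0, -0.0]
ft_force: [-0.3, -0.8, 1.1]
grip_width: 0.0172
grip_force: 20.0
t 6.23 pos [0.5939 0.1531 0.1265] tilt [-0.0002 -0.    ] yaw 45.13 q6 0.85 | twist 0 then cm [-0.01  0.06  0.  ] n 1.0
6.23 [0.5939 0.1531 0.1265] [[0.705, 0.709, -0.0], [0.709, -0.705, -0.0], [-0.0, -0.0, -1.0]] 0.017175192731955658 20.000033131800592 [-0.3 -0.8  1.1]
```

```bash
python3 -m pendant '[{"jaw":0.5,"linear":[0,0,0],"twist":0},{"jaw":0.5,"linear":[0,0,0],"twist":0},{"jaw":0.5,"linear":[0,0,0],"twist":0},{"jaw":0.5,"linear":[0,0,-1],"twist":0},{"jaw":0.5,"linear":[0,0,-2.5],"twist":0},{"jaw":0.5,"linear":[0,0,-3],"twist":0},{"jaw":0.5,"linear":[0,0,-1],"twist":0},{"jaw":0.5,"linear":[0,0,0],"twist":0}]'
python3 - <<'E'
from h import *
go(.4771,.2994,.12)
d=cap('side','s2');c=cap('top','t2'); P=cloud(c)
Q=cloud(d); a=Q[100:260,200:330].reshape(-1,3)
q=a[(abs(a[:,0]-.594)<.05)&(abs(a[:,1]-.153)<.045)]
for lo in np.arange(.092,.14,.004):
    b=q[(q[:,2]>=lo)&(q[:,2]<lo+.004)]; print(round(lo,3),len(b),b[:,:2].min(0).round(4) if len(b) else '',b[:,:2].max(0).round(4) if len(b) else '')
m=(abs(Q[...,0]-.477)<.06)&(abs(Q[...,1]-.2994)<.06)&(Q[...,2]>.03)&(Q[...,2]<.05); print('lidS grip',Q[m].mean(0),m.sum())
cv2.imwrite('pics/m3.png',cv2.resize(d['color'][100:310,200:410],(600,600)))
E
```

```text
time: 6.9
position: [0.5964, 0.1533, 0.2054]
tool_rot: [0.923, 0.384, 0.004, 0.001]
ft_force: [-0.3, 1.0, 0.6]
grip_width: 0.0429
grip_force: 0.0
t 6.9 pos [0.5964 0.1533 0.2054] tilt [0.0081 0.0007] yaw 45.13 q6 0.85 | twist 0 then cm [  1.93 -18.76   8.54] n 5.0
0.092 15 [0.5661 0.123 ] [0.6178 0.1475]
0.096 22 [0.5673 0.1226] [0.6207 0.1494]
0.1 28 [0.5669 0.1184] [0.6205 0.1772]
0.104 84 [0.5663 0.1228] [0.6186 0.178 ]
0.108 19 [0.5673 0.127 ] [0.6131 0.1686]
0.112 8 [0.5849 0.1429] [0.6004 0.1524]
0.116 5 [0.5848 0.1451] [0.6011 0.1517]
0.12 6 [0.5848 0.109 ] [0.6408 0.1516]
0.124 8 [0.5846 0.1107] [0.6411 0.15  ]
0.128 13 [0.5846 0.1431] [0.6019 0.1563]
0.132 5 [0.5905 0.1098] [0.6407 0.159 ]
0.136 1 [0.6405 0.1093] [0.6405 0.1093]
0.14 1 [0.6406 0.1103] [0.6406 0.1103]
lidS grip [0.47728584 0.29388751 0.03670205] 21
```

View pics/m3.png

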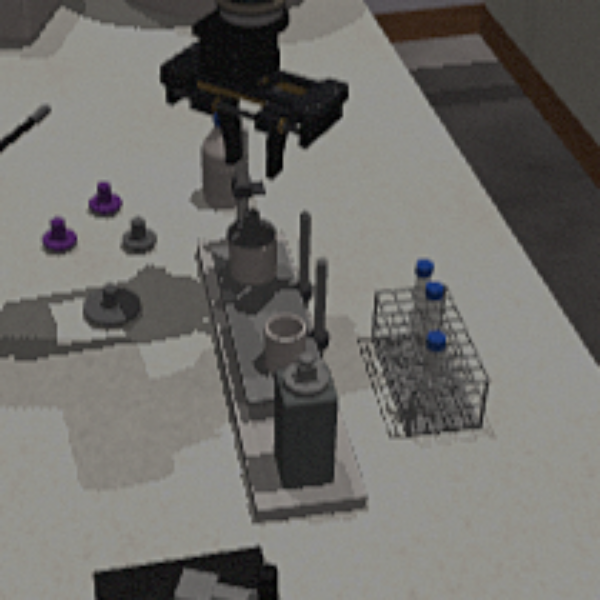

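The medium lid is seated, with its disc top at about 0.106. LidS hasn't moved. I'll go to it.

```bash
python3 -m pendant '[{"jaw":0.6,"linear":[0.33,-3.1,0],"twist":0},{"jaw":0.6,"linear":[0.32,-3.1,0],"twist":0},{"jaw":0.6,"linear":[0.32,-3.1,2],"twist":0},{"jaw":0.6,"linear":[0.32,-3.1,2],"twist":0},{"jaw":0.6,"linear":[0.32,-3.1,2.3],"twist":0},{"jaw":0.6,"linear":[0.32,-3.16,2.3],"twist":0},{"jaw":0.6,"linear":[0,0,0],"twist":0},{"jaw":0.6,"linear":[0,0,0],"twist":0},{"jaw":0.6,"linear":[0,0,0],"twist":0},{"jaw":0.6,"linear":[0,0,0],"twist":0}]'
python3 - <<'E'
from h import *
go(.4771,.2994,.034)
E
```

```text
time: 7.83
position: [0.4767, 0.2979, 0.1157]
tool_rot: [0.924, 0.383, 0.001, 0.0]
ft_force: [-0.4, 0.2, 0.7]
grip_width: 0.0523
grip_force: 0.0
t 7.83 pos [0.4767 0.2979 0.1157] tilt [0.0013 0.0002] yaw 45.07 q6 1.14 | twist 0 then cm [ 0.13 -0.08  8.17] n 2.0
```

```bash
python3 -m pendant '[{"jaw":0.5,"linear":[0.13,-0.08,2.5],"twist":0},{"jaw":0.5,"linear":[0,0,2.5],"twist":0},{"jaw":0.5,"linear":[0,0,2],"twist":0},{"jaw":0.5,"linear":[0,0,1.1],"twist":0},{"jaw":0.5,"linear":[0,0,0],"twist":0},{"jaw":0.3,"linear":[0,0,0],"twist":0},{"jaw":0,"linear":[0,0,0],"twist":0},{"jaw":0,"linear":[0,0,0],"twist":0},{"jaw":0,"linear":[0,0,0],"twist":0},{"jaw":0,"linear":[0,0,0],"twist":0},{"jaw":0,"linear":[0,0,0],"twist":0}]' 20
python3 - <<'E'
from h import *
go(.5938,-.0124,.21)
E
```

```text
time: 8.75
position: [0.4764, 0.3002, 0.0355]
tool_rot: [0.923, 0.384, 0.001, 0.0]
ft_force: [-0.5, -0.6, 4.1]
grip_width: 0.0174
grip_force: 20.0
t 8.75 pos [0.4764 0.3002 0.0355] tilt [0.0019 0.0006] yaw 45.14 q6 1.15 | twist 0 then cm [-13.87  30.37 -17.45] n 8.0
```

```bash
python3 -m pendant '[{"jaw":0,"linear":[0,0,0],"twist":0},{"jaw":0,"linear":[0,0,0],"twist":0}]'
python3 -m pendant '[{"jaw":0,"linear":[0,0,-2],"twist":0},{"jaw":0,"linear":[0,0,-3.5],"twist":0},{"jaw":0,"linear":[0,0,-3.5],"twist":0},{"jaw":0,"linear":[-0.7,1.5,-3.5],"twist":0},{"jaw":0,"linear":[-1.4,3,-2.5],"twist":0},{"jaw":0,"linear":[-1.6,3.5,-1.4],"twist":0},{"jaw":0,"linear":[-1.7,3.7,-1],"twist":0},{"jaw":0,"linear":[-1.7,3.7,0],"twist":0},{"jaw":0,"linear":[-1.7,3.7,0],"twist":0},{"jaw":0,"linear":[-1.7,3.7,0],"twist":0},{"jaw":0,"linear":[-1.6,3.5,0],"twist":0},{"jaw":0,"linear":[-1.1,2.4,0],"twist":0}]'
python3 -m pendant '[{"jaw":0,"linear":[-0.67,1.6,0],"twist":0},{"jaw":0,"linear":[0,0,0],"twist":0},{"jaw":0,"linear":[0,0,0],"twist":0},{"jaw":0,"linear":[0,0,0],"twist":0},{"jaw":0,"linear":[0,0,0],"twist":0}]'
python3 - <<'E'
from h import *
go(.5938,-.0124,.1275)
E
```

```text
time: 8.92
position: [0.4763, 0.3002, 0.0355]
tool_rot: [0.923, 0.384, 0.001, 0.0]
ft_force: [-0.1, -1.0, 5.4]
grip_width: 0.0177
grip_force: 20.0
time: 9.92
position: [0.5869, 0.0007, 0.2084]
tool_rot: [0.924, 0.383, 0.0, 0.001]
ft_force: [-0.1, 0.1, -1.2]
grip_width: 0.0172
grip_force: 20.0
time: 10.33
position: [0.5915, -0.0101, 0.2083]
tool_rot: [0.923, 0.385, -0.001, -0.001]
ft_force: [0.8, 0.6, 0.5]
grip_width: 0.0175
grip_force: 20.0
t 10.33 pos [ 0.5915 -0.0101  0.2083] tilt [-0.0015  0.0008] yaw 45.24 q6 0.57 | twist 0 then cm [-0.    0.32  8.08] n 2.0
```

```bash
python3 -m pendant '[{"jaw":0,"linear":[0,0.32,2],"twist":0},{"jaw":0,"linear":[0,0,2],"twist":0},{"jaw":0,"linear":[0,0,1.5],"twist":0},{"jaw":0,"linear":[0,0,0.7],"twist":0},{"jaw":0,"linear":[0,0,0],"twist":0},{"jaw":0,"linear":[0,0,0],"twist":0},{"jaw":0,"linear":[0,0,0],"twist":0},{"jaw":0,"linear":[0,0,0],"twist":0}]'
python3 - <<'E'
from h import *
go(.5938,-.0124,.1285)
d=cap('side'); Q=cloud(d)[140:300,230:350].reshape(-1,3)
q=Q[(abs(Q[:,0]-.594)<.032)&(abs(Q[:,1]+.012)<.04)&(Q[:,2]>.08)&(Q[:,2]<.145)]
for lo in np.arange(.080,.14,.004):
    b=q[(q[:,2]>=lo)&(q[:,2]<lo+.004)]; print(round(lo,3),len(b),b[:,:2].min(0).round(4) if len(b) else '',b[:,:2].max(0).round(4) if len(b) else '')
cv2.imwrite('pics/m4.png',cv2.resize(d['color'][150:270,240:360],(480,480),interpolation=cv2.INTER_CUBIC))
E
```

```text
time: 11.0
position: [0.5956, -0.014, 0.1477]
tool_rot: [0.923, 0.384, 0.001, 0.001]
ft_force: [-0.8, -0.4, 0.9]
grip_width: 0.0171
grip_force: 20.0
t 11.0 pos [ 0.5956 -0.014   0.1477] tilt [ 0.0023 -0.0004] yaw 45.15 q6 0.57 | twist 0 then cm [-0.01 -0.24  1.92] n 1.0
0.08 23 [ 0.5738 -0.0381] [0.6119 0.0056]
0.084 24 [ 0.5741 -0.0369] [0.6124 0.004 ]
0.088 20 [ 0.576  -0.0375] [0.6125 0.002 ]
0.092 19 [ 0.5733 -0.0355] [ 6.132e-01 -1.000e-04]
0.096 24 [ 0.5738 -0.038 ] [ 0.6146 -0.0018]
0.1 10 [ 0.5785 -0.0391] [ 0.6152 -0.0127]
0.104 0  
0.108 0  
0.112 3 [ 0.5876 -0.03  ] [ 0.5961 -0.0271]
0.116 2 [ 0.5892 -0.033 ] [ 0.6041 -0.0329]
0.12 24 [ 0.5741 -0.0363] [ 0.6136 -0.0174]
0.124 46 [ 0.5742 -0.0398] [ 0.6136 -0.0075]
0.128 7 [ 0.5762 -0.0278] [ 0.5962 -0.0107]
0.132 19 [ 0.5769 -0.0336] [ 0.6172 -0.0067]
0.136 11 [ 0.5762 -0.0346] [ 0.6123 -0.0109]
0.14 14 [ 0.5769 -0.0339] [ 0.6163 -0.0077]
```

View pics/m4.png

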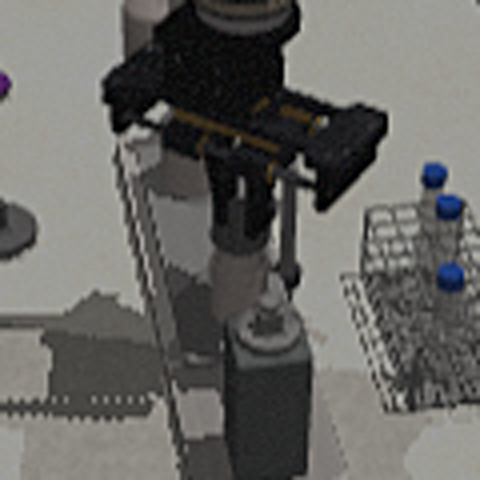

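The lid is almost centred over jarB, about 1.5 mm towards -y. I'll correct that and lower it.

```bash
python3 -m pendant '[{"jaw":0,"linear":[0,-0.18,0.3],"twist":0},{"jaw":0,"linear":[0,0,0.4],"twist":0},{"jaw":0,"linear":[0,0,0.4],"twist":0},{"jaw":0,"linear":[0,0,0.4],"twist":0},{"jaw":0,"linear":[0,0,0.3],"twist":0},{"jaw":0,"linear":[0,0,0.1],"twist":0},{"jaw":0,"linear":[0,0,0],"twist":0},{"jaw":0,"linear":[0,0,0],"twist":0}]'
python3 - <<'E'
from h import *
go(.5938,-.0124,.1285); st()
E
```

```text
time: 11.72
position: [0.5933, -0.0129, 0.1285]
tool_rot: [0.923, 0.384, -0.0, -0.0]
ft_force: [-2.8, 0.4, 8.2]
grip_width: 0.0172
grip_force: 20.0
t 11.72 pos [ 0.5933 -0.0129  0.1285] tilt [-0.0003 -0.0001] yaw 45.13 q6 0.57 | twist 0 then cm [ 0.07 -0.01 -0.  ] n 1.0
11.72 [ 0.5933 -0.0129  0.1285] [[0.706, 0.709, -0.0], [0.709, -0.706, -0.0], [-0.0, -0.0, -1.0]] 0.017224562016815024 20.00405788421631 [-2.8  0.4  8.2]
```

```bash
python3 -m pendant '[{"jaw":0,"linear":[0,0,-0.1],"twist":0},{"jaw":0.45,"linear":[0,0,0],"twist":0},{"jaw":0.45,"linear":[0,0,0],"twist":0},{"jaw":0.45,"linear":[0,0,0],"twist":0},{"jaw":0.45,"linear":[0,0,-1],"twist":0},{"jaw":0.45,"linear":[0,0,-2.5],"twist":0},{"jaw":0.45,"linear":[0,0,-3],"twist":0},{"jaw":0.45,"linear":[0,0,-2],"twist":0},{"jaw":0.45,"linear":[-3,3,0],"twist":0},{"jaw":0.45,"linear":[-3,2.8,0],"twist":0},{"jaw":0.45,"linear":[-3,2.8,0],"twist":0}]'
python3 - <<'E'
from h import *
d=cap('side'); QQ=cloud(d); Q=QQ[100:300,200:350].reshape(-1,3)
for cx,cy in((.5942,.1526),(.5938,-.0124)):
  q=Q[(abs(Q[:,0]-cx)<.032)&(abs(Q[:,1]-cy)<.035)&(Q[:,2]>.08)&(Q[:,2]<.145)]
  for lo in np.arange(.096,.14,.004):
    b=q[(q[:,2]>=lo)&(q[:,2]<lo+.004)]; print(round(lo,3),len(b),b[:,:2].min(0).round(4) if len(b) else '',b[:,:2].max(0).round(4) if len(b) else '')
cv2.imwrite('pics/m5.png',cv2.resize(d['color'][130:290,230:390],(600,600),interpolation=cv2.INTER_CUBIC))
c=cap('top')
go(.4534,-.2742,.15,-25.3)
E
```

```text
time: 12.63
position: [0.5914, -0.1373, 0.2151]
tool_rot: [0.923, 0.385, 0.001, 0.001]
ft_force: [0.1, 0.3, 0.0]
grip_width: 0.0391
grip_force: 0.0
0.096 0  
0.1 3 [0.5762 0.1343] [0.5859 0.1426]
0.104 10 [0.5712 0.1312] [0.5872 0.1494]
0.108 0  
0.112 0  
0.116 0  
0.12 0  
0.124 0  
0.128 0  
0.132 0  
0.136 0  
0.14 0  
0.096 22 [ 0.5742 -0.0376] [ 0.6135 -0.02  ]
0.1 22 [ 0.5718 -0.0357] [0.6147 0.004 ]
0.104 55 [ 0.5726 -0.0364] [0.6125 0.005 ]
0.108 8 [ 0.5736 -0.0314] [ 0.6004 -0.0091]
0.112 2 [ 0.5846 -0.0193] [ 0.5864 -0.0138]
0.116 2 [ 0.5845 -0.0191] [ 0.5864 -0.0141]
0.12 1 [ 0.5865 -0.0185] [ 0.5865 -0.0185]
0.124 3 [ 0.5836 -0.0195] [ 0.5862 -0.0144]
0.128 2 [ 0.5849 -0.0196] [ 0.5862 -0.0118]
0.132 4 [ 0.5837 -0.0179] [ 0.5885 -0.0088]
0.136 0  
0.14 0  
t 12.73 pos [ 0.5918 -0.143   0.2146] tilt [ 0.003 -0.004] yaw 44.79 q6 0.37 | twist 70.09 then cm [-6.9  17.77  6.46] n 5.0
```

View pics/m5.png

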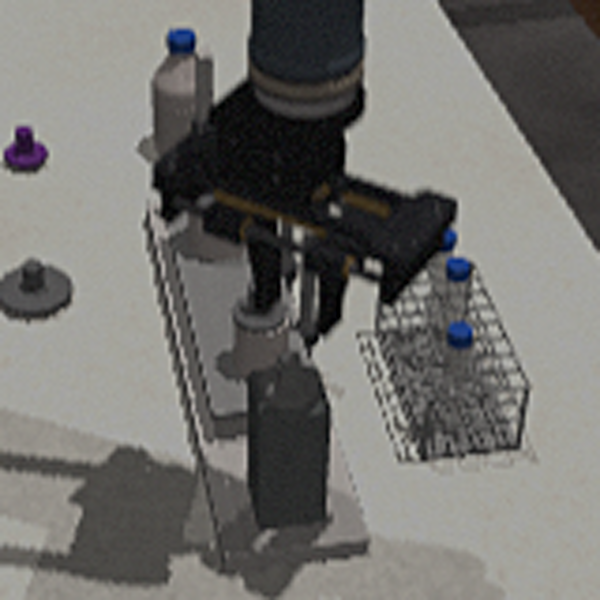

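Both lids are seated. Now for the crank: I'll twist by +70°, then move over the hub.

```bash
python3 -m pendant '[{"jaw":0.7,"linear":[0,0,-0.5],"twist":7},{"jaw":0.7,"linear":[0,0,0],"twist":7},{"jaw":0.7,"linear":[0,0,0],"twist":7},{"jaw":0.7,"linear":[0,0,0],"twist":7},{"jaw":0.7,"linear":[0,0,0],"twist":7},{"jaw":0.7,"linear":[0,0,0],"twist":7},{"jaw":0.7,"linear":[0,0,0],"twist":7},{"jaw":0.7,"linear":[0,0,0],"twist":7},{"jaw":0.7,"linear":[0,0,0],"twist":7},{"jaw":0.7,"linear":[0,0,0],"twist":7},{"jaw":0.7,"linear":[0,0,0],"twist":0}]'
python3 - <<'E'
from h import *
go(.4534,-.2742,.13,-25.3)
c=cap('side'); Q=cloud(c)
q=Q.reshape(-1,3); q=q[(abs(q[:,0]-.47)<.08)&(abs(q[:,1]+.28)<.07)]
k=q[(q[:,2]>.073)&(q[:,2]<.09)]; print('knob top',len(k),k.mean(0),k.min(0),k.max(0))
k=q[(q[:,2]>.036)&(q[:,2]<.047)]; print(cv2.minAreaRect(k[:,:2].astype(np.float32)),len(k))
E
```

```text
time: 13.65
position: [0.5909, -0.136, 0.2188]
tool_rot: [0.976, -0.216, -0.0, -0.0]
ft_force: [-0.3, -0.4, -0.3]
grip_width: 0.0608
grip_force: 0.0
t 13.65 pos [ 0.5909 -0.136   0.2188] tilt [0.     0.0003] yaw -24.98 q6 1.6 | twist 0.32 then cm [-6.53 18.37  8.88] n 5.0
knob top 41 [ 0.51283947 -0.30817771  0.08036582] [ 0.50485875 -0.3147626   0.0730434 ] [ 0.52084886 -0.29912361  0.08527087]
((0.4807153642177582, -0.2915577292442322), (0.03328845277428627, 0.0911845937371254), 63.29707717895508) 263
```

```bash
python3 -m pendant '[{"jaw":0.8,"linear":[-1.09,3.06,0],"twist":0.3},{"jaw":0.8,"linear":[-1.09,3.06,0],"twist":0},{"jaw":0.8,"linear":[-1.09,3.06,0.5],"twist":0},{"jaw":0.8,"linear":[-1.09,3.06,1],"twist":0},{"jaw":0.8,"linear":[-1.09,3.06,1.5],"twist":0},{"jaw":0.8,"linear":[-1.08,3.07,2],"twist":0},{"jaw":0.8,"linear":[0,0,2],"twist":0},{"jaw":0.8,"linear":[0,0,1.5],"twist":0},{"jaw":0.8,"linear":[0,0,0],"twist":0},{"jaw":0.8,"linear":[0,0,0],"twist":0},{"jaw":0.8,"linear":[0,0,0],"twist":0},{"jaw":0.8,"linear":[0,0,0],"twist":0}]'
python3 - <<'E'
from h import *
c=cap('side'); go(.4534,-.2742,.033,-25.3)
cv2.imwrite('pics/m6.png',cv2.resize(c['color'][230:370,200:340],(560,560),interpolation=cv2.INTER_CUBIC))
E
```

```text
time: 14.7
position: [0.4549, -0.2754, 0.1347]
tool_rot: [0.976, -0.217, 0.001, 0.001]
ft_force: [-0.5, -0.1, -0.4]
grip_width: 0.0699
grip_force: 0.0
t 14.75 pos [ 0.4548 -0.2754  0.1347] tilt [ 0.0019 -0.0017] yaw -25.08 q6 1.25 | twist 0.22 then cm [-0.18 -0.05 10.17] n 3.0
```

View pics/m6.png

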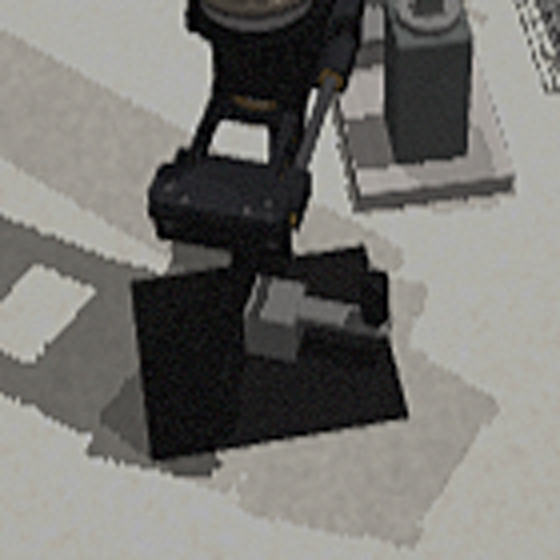

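The gripper hangs over the hub (crop (275,310)), with the knob clear of the body. I'll descend and grip.

```bash
python3 -m pendant '[{"jaw":0.8,"linear":[-0.18,0,3],"twist":0.3},{"jaw":0.8,"linear":[0,0,3],"twist":0},{"jaw":0.8,"linear":[0,0,2.5],"twist":0},{"jaw":0.8,"linear":[0,0,1.6],"twist":0},{"jaw":0.8,"linear":[0,0,0],"twist":0},{"jaw":0.8,"linear":[0,0,0],"twist":0},{"jaw":0.6,"linear":[0,0,0],"twist":0},{"jaw":0,"linear":[0,0,0],"twist":0},{"jaw":0,"linear":[0,0,0],"twist":0},{"jaw":0,"linear":[0,0,0],"twist":0},{"jaw":0,"linear":[0,0,0],"twist":0},{"jaw":0,"linear":[0,0,0],"twist":0}]' 35
python3 -m pendant '[{"jaw":0,"linear":[0,0,0],"twist":0},{"jaw":0,"linear":[0,0,0],"twist":0},{"jaw":0,"linear":[0,0,0],"twist":0}]'
python3 - <<'E'
from h import *
go(.4534,-.2742,.033,-25.3);go(.5837,-.1386,.23,-2.4)
E
```

```text
time: 15.75
position: [0.4524, -0.2746, 0.033]
tool_rot: [0.975, -0.22, 0.0, 0.0]
ft_force: [0.3, -0.3, 0.4]
grip_width: 0.0373
grip_force: 0.0
time: 16.0
position: [0.4523, -0.2749, 0.0328]
tool_rot: [0.975, -0.22, 0.0, 0.0]
ft_force: [-1.9, -1.7, 3.2]
grip_width: 0.0319
grip_force: 35.0
t 16.0 pos [ 0.4523 -0.2749  0.0328] tilt [ 0.0004 -0.0008] yaw -25.46 q6 1.26 | twist -0.16 then cm [ 0.07 -0.11 -0.02] n 1.0
t 16.0 pos [ 0.4523 -0.2749  0.0328] tilt [ 0.0004 -0.0008] yaw -25.46 q6 1.26 | twist -23.06 then cm [ 12.55 -14.16 -19.72] n 5.0
```

```bash
python3 -m pendant '[{"jaw":0,"linear":[0,0,-2],"twist":0},{"jaw":0,"linear":[0,0,-3],"twist":0},{"jaw":0,"linear":[0,0,-3.5],"twist":0},{"jaw":0,"linear":[0,0,-3.5],"twist":-5.77},{"jaw":0,"linear":[0,0,-3.5],"twist":-5.77},{"jaw":0,"linear":[0,0,-3],"twist":-5.77},{"jaw":0,"linear":[0,0,-1.2],"twist":-5.77},{"jaw":0,"linear":[2,-2.3,0],"twist":0},{"jaw":0,"linear":[2.5,-2.8,0],"twist":0},{"jaw":0,"linear":[2.5,-2.8,0],"twist":0},{"jaw":0,"linear":[2.5,-2.8,0],"twist":0},{"jaw":0,"linear":[2,-2.3,0],"twist":0}]'
python3 -m pendant '[{"jaw":0,"linear":[1,-1.1,0],"twist":0},{"jaw":0,"linear":[0,0,0],"twist":0},{"jaw":0,"linear":[0,0,0],"twist":0},{"jaw":0,"linear":[0,0,0],"twist":0},{"jaw":0,"linear":[0,0,0],"twist":0},{"jaw":0,"linear":[0,0,0],"twist":0},{"jaw":0,"linear":[0,0,0],"twist":0}]'
python3 - <<'E'
from h import *
go(.5837,-.1386,.205,-2.4)
d=cap('side'); c=cap('top'); Q=cloud(d).reshape(-1,3)
q=Q[(abs(Q[:,0]-.6)<.1)&(abs(Q[:,1]+.1386)<.07)]
for lo in np.arange(.12,.25,.006):
    b=q[(q[:,2]>=lo)&(q[:,2]<lo+.006)]; print(round(lo,3),len(b),b[:,:2].min(0).round(4) if len(b) else '',b[:,:2].max(0).round(4) if len(b) else '')
cv2.imwrite('pics/m7.png',cv2.resize(d['color'][160:300,240:380],(560,560),interpolation=cv2.INTER_CUBIC))
E
```

```text
time: 17.0
position: [0.5731, -0.1468, 0.2284]
tool_rot: [1.0, -0.021, -0.001, -0.001]
ft_force: [-0.0, -0.2, -2.6]
grip_width: 0.0318
grip_force: 35.0
time: 17.58
position: [0.5823, -0.1398, 0.2295]
tool_rot: [1.0, -0.022, -0.0, 0.0]
ft_force: [0.1, 0.1, -2.7]
grip_width: 0.0316
grip_force: 35.0
t 17.58 pos [ 0.5823 -0.1398  0.2295] tilt [-0.0003 -0.    ] yaw -2.49 q6 1.19 | twist -0.09 then cm [ 0.13 -0.12  2.45] n 1.0
0.12 35 [ 0.5587 -0.1727] [ 0.6078 -0.1254]
0.126 39 [ 0.5586 -0.1695] [ 0.6074 -0.1244]
0.132 107 [ 0.5587 -0.1708] [ 0.6111 -0.1138]
0.138 62 [ 0.5598 -0.1641] [ 0.61   -0.1239]
0.144 71 [ 0.565  -0.1623] [ 0.605  -0.1241]
0.15 11 [ 0.577  -0.1528] [ 0.5931 -0.1443]
0.156 15 [ 0.577  -0.1517] [ 0.5925 -0.1397]
0.162 18 [ 0.578  -0.1503] [ 0.5933 -0.1338]
0.168 11 [ 0.5789 -0.147 ] [ 0.5906 -0.1376]
0.174 0  
0.18 0  
0.186 0  
0.192 0  
0.198 21 [ 0.569 -0.157] [ 0.6001 -0.1372]
0.204 13 [ 0.569  -0.1585] [ 0.6002 -0.1378]
0.21 13 [ 0.5696 -0.1654] [ 0.599  -0.1495]
0.216 23 [ 0.5689 -0.1677] [ 0.5986 -0.1519]
0.222 16 [ 0.5712 -0.169 ] [ 0.5913 -0.1619]
0.228 16 [ 0.5758 -0.1675] [ 0.6602 -0.1481]
0.234 8 [ 0.6463 -0.1517] [ 0.6591 -0.1451]
0.24 8 [ 0.6461 -0.1523] [ 0.6572 -0.1483]
0.246 10 [ 0.6453 -0.1531] [ 0.6567 -0.1481]
```

View pics/m7.png

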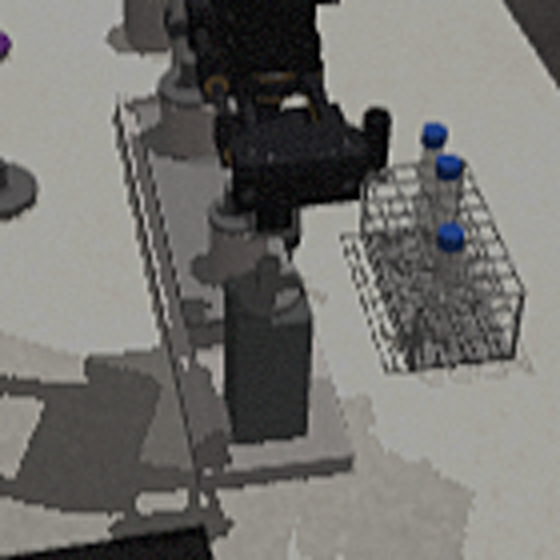

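The hub bottom sits over the shaft within about 1 mm, with hub x centre at 0.5846 and shaft at 0.585. I'll lower it carefully.

```bash
python3 -m pendant '[{"jaw":0,"linear":[0.04,-0.06,1],"twist":0},{"jaw":0,"linear":[0,0,1],"twist":0},{"jaw":0,"linear":[0,0,0.6],"twist":0},{"jaw":0,"linear":[0,0,0.4],"twist":0},{"jaw":0,"linear":[0,0,0.4],"twist":0},{"jaw":0,"linear":[0,0,0.3],"twist":0},{"jaw":0,"linear":[0,0,0],"twist":0},{"jaw":0,"linear":[0,0,0],"twist":0}]'
python3 -c "
from h import *
go(.5837,-.1386,.175,-2.4)"
```

```text
time: 18.35
position: [0.5837, -0.1391, 0.192]
tool_rot: [1.0, -0.021, 0.0, 0.001]
ft_force: [0.6, -3.5, -4.9]
grip_width: 0.0317
grip_force: 35.0
t 18.35 pos [ 0.5837 -0.1391  0.192 ] tilt [ 0.0004 -0.0017] yaw -2.38 q6 1.19 | twist 0.02 then cm [ 0.   -0.06  1.7 ] n 1.0
```

```bash
python3 -m pendant '[{"jaw":0,"linear":[0,0,0.3],"twist":0},{"jaw":0,"linear":[0,0,0.3],"twist":0},{"jaw":0,"linear":[0,0,0],"twist":0},{"jaw":0,"linear":[0,0,0],"twist":0}]'
python3 -m pendant '[{"jaw":0,"linear":[0,0,0.3],"twist":0},{"jaw":0,"linear":[0,0,0.3],"twist":0},{"jaw":0,"linear":[0,0,0.3],"twist":0},{"jaw":0,"linear":[0,0,0],"twist":0},{"jaw":0,"linear":[0,0,0],"twist":0}]'
python3 -c "
from h import *
go(.5837,-.1386,.175,-2.4)"
```

```text
time: 18.68
position: [0.5838, -0.1393, 0.1863]
tool_rot: [1.0, -0.021, 0.0, 0.001]
ft_force: [0.4, -6.5, -3.4]
grip_width: 0.032
grip_force: 35.0
time: 19.1
position: [0.5837, -0.1393, 0.1772]
tool_rot: [1.0, -0.021, 0.0, 0.001]
ft_force: [0.8, -5.5, -4.1]
grip_width: 0.0319
grip_force: 35.0
t 19.1 pos [ 0.5837 -0.1393  0.1772] tilt [ 0.0008 -0.0019] yaw -2.39 q6 1.19 | twist 0.01 then cm [-0.01 -0.07  0.22] n 1.0
```

```bash
python3 -m pendant '[{"jaw":0,"linear":[0,0.1,0.2],"twist":0},{"jaw":0,"linear":[0,0,0],"twist":0},{"jaw":0.7,"linear":[0,0,0],"twist":0},{"jaw":0.7,"linear":[0,0,0],"twist":0},{"jaw":0.7,"linear":[0,0,0],"twist":0},{"jaw":0.7,"linear":[0,0,0],"twist":0},{"jaw":0.7,"linear":[0,0,-2],"twist":0},{"jaw":0.7,"linear":[0,0,-3],"twist":0},{"jaw":0.7,"linear":[0,0,-3],"twist":0},{"jaw":0.7,"linear":[0,0,0],"twist":0},{"jaw":0.7,"linear":[0,0,0],"twist":0},{"jaw":0.7,"linear":[0,0,0],"twist":0}]'
python3 - <<'E'
from h import *
go(.6494,-.1435,.206)
d=cap('side');Q=cloud(d).reshape(-1,3)
q=Q[(abs(Q[:,0]-.62)<.07)&(abs(Q[:,1]+.14)<.06)]
for lo in np.arange(.145,.232,.005):
    b=q[(q[:,2]>=lo)&(q[:,2]<lo+.005)]; print(round(lo,3),len(b),b[:,:2].min(0).round(4) if len(b) else '',b[:,:2].max(0).round(4) if len(b) else '')
E
```

```text
time: 20.1
position: [0.5829, -0.1387, 0.2553]
tool_rot: [1.0, -0.021, -0.0, -0.0]
ft_force: [-0.3, -0.3, -1.0]
grip_width: 0.0608
grip_force: 0.0
t 20.1 pos [ 0.5829 -0.1387  0.2553] tilt [-0.0006  0.0006] yaw -2.38 q6 1.19 | twist 0 then cm [6.67 0.21 4.93] n 2.0
0.145 30 [ 0.5642 -0.1625] [ 0.6018 -0.128 ]
0.15 18 [ 0.5696 -0.1577] [ 0.6015 -0.1362]
0.155 25 [ 0.5699 -0.1586] [ 0.6009 -0.1329]
0.16 23 [ 0.5705 -0.1574] [ 0.6011 -0.1336]
0.165 13 [ 0.5711 -0.1577] [ 0.6009 -0.1335]
0.17 22 [ 0.5706 -0.1576] [ 0.6432 -0.1332]
0.175 52 [ 0.5704 -0.1573] [ 0.6616 -0.1268]
0.18 183 [ 0.5704 -0.1586] [ 0.6597 -0.1232]
0.185 11 [ 0.5705 -0.1583] [ 0.6582 -0.1274]
0.19 11 [ 0.6426 -0.1515] [ 0.6585 -0.1406]
0.195 8 [ 0.6425 -0.1514] [ 0.6579 -0.1448]
0.2 13 [ 0.6433 -0.1533] [ 0.6577 -0.1417]
0.205 10 [ 0.6424 -0.1527] [ 0.6567 -0.1421]
0.21 8 [ 0.6433 -0.1525] [ 0.6567 -0.1442]
0.215 10 [ 0.6441 -0.154 ] [ 0.656  -0.1449]
0.22 28 [ 0.6435 -0.1511] [ 0.6607 -0.1352]
0.225 1 [ 0.6476 -0.1491] [ 0.6476 -0.1491]
0.23 0
```

The crank is fully down (hub top about 0.184), with the knob at about (0.650, -0.1435). Next I grip the knob.

```bash
python3 -m pendant '[{"jaw":0.6,"linear":[3.3,0.1,0],"twist":0},{"jaw":0.6,"linear":[3.4,0.1,0],"twist":0},{"jaw":0.6,"linear":[0,0,0],"twist":0},{"jaw":0.6,"linear":[0,0,1.5],"twist":0},{"jaw":0.6,"linear":[0,0,2],"twist":0},{"jaw":0.6,"linear":[0,0,1.3],"twist":0},{"jaw":0.5,"linear":[0,0,0],"twist":0},{"jaw":0.3,"linear":[0,0,0],"twist":0},{"jaw":0.3,"linear":[0,0,0],"twist":0}]'
python3 -m pendant '[{"jaw":0,"linear":[0,0,0],"twist":0},{"jaw":0,"linear":[0,0,0],"twist":0},{"jaw":0,"linear":[0,0,0],"twist":0},{"jaw":0,"linear":[0,0,0],"twist":0},{"jaw":0,"linear":[0,0,0],"twist":0},{"jaw":0,"linear":[0,0,0],"twist":0}]' 20
python3 - <<'E'
from h import *
go(.650,-.1435,.206);st()
d=cap('side')
cv2.imwrite('pics/m8.png',cv2.resize(d['color'][110:270,220:380],(600,600),interpolation=cv2.INTER_CUBIC))
E
```

```text
time: 20.9
position: [0.6503, -0.144, 0.2075]
tool_rot: [1.0, -0.021, -0.0, -0.0]
ft_force: [-0.1, 0.1, -1.4]
grip_width: 0.0398
grip_force: 0.0
time: 21.4
position: [0.6508, -0.1441, 0.2082]
tool_rot: [1.0, -0.021, 0.001, 0.0]
ft_force: [0.2, 0.0, 1.6]
grip_width: 0.0172
grip_force: 20.0
t 21.4 pos [ 0.6508 -0.1441  0.2082] tilt [ 0.0018 -0.0004] yaw -2.4 q6 1.23 | twist 0 then cm [-0.08 -0.06  0.22] n 1.0
21.4 [ 0.6508 -0.1441  0.2082] [[0.999, -0.042, 0.002], [-0.042, -0.999, -0.0], [0.002, 0.0, -1.0]] 0.017213964271329013 20.000074286945164 [0.2 0.  1.6]
```

View pics/m8.png

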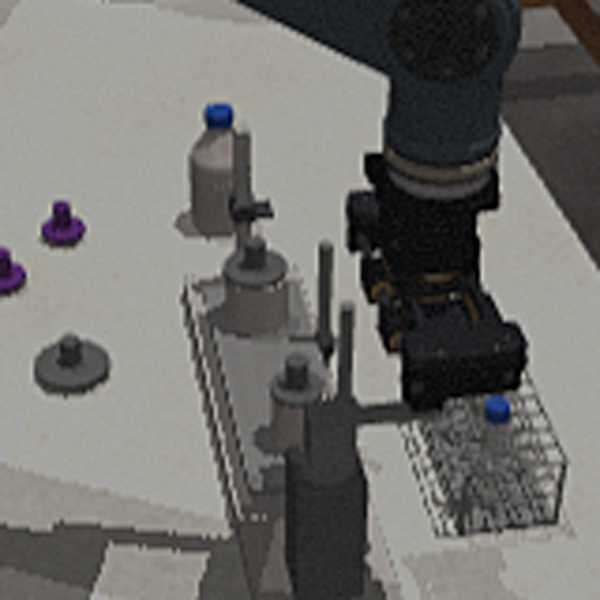

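The knob is gripped and both lids sit flat. The index clamp is at crop (252,210), i.e. side pixel (287,166). I'll measure its height while here.

Run:
```python
from h import *
c=load('side'); Q=cloud(c)
for v in range(158,174):
    print(v,' '.join('%3d/%3d/%3d'%tuple((Q[v,u]-[.5,.1,0])*1000) if 0<c['depth'][v,u]<2.5 else '-' for u in range(279,296)))
cv2.imwrite('pics/m9.png',cv2.resize(c['color'][140:190,265:315],(600,600),interpolation=cv2.INTER_CUBIC))
```

```text
158 101/251/ 64 105/250/ 64 109/250/ 64  94/151/127  95/137/136  98/136/136 101/135/136 105/136/135 150/345/  0 153/339/  2 158/345/ -1 162/343/  0 164/336/  3 169/340/  0 174/343/ -2 176/337/  1 179/331/  4
159 101/251/ 60 105/254/ 58 108/248/ 60  94/150/124  94/135/133  98/137/131 101/136/131 105/137/130 147/332/  3 152/337/  0 154/328/  5 159/331/  2 164/336/ -1 169/339/ -3 170/328/  2 175/332/  0 178/325/  3
160 101/253/ 54 105/252/ 54 108/251/ 55  94/152/118  95/139/126  98/137/127 100/131/131 104/130/131 148/334/ -2 152/334/ -2 155/333/ -2 158/326/  1 163/329/ -1 166/324/  1 170/326/  0 173/322/  1 178/325/ -1
161 101/250/ 52 106/257/ 47  91/156/112  93/148/117  94/134/125  97/129/128 101/133/126 105/136/123 146/324/  0 150/325/ -1 153/323/  0 157/322/  0 160/316/  2 165/323/ -2 167/312/  4 172/319/  0 176/317/  0
162 100/248/ 49 104/247/ 49  90/147/114  93/148/113  95/137/120  98/135/120 101/136/119 104/133/121 109/142/114 148/315/  0 152/317/ -1 156/318/ -2 159/312/  0 163/310/  1 167/313/  0 171/313/ -1 175/312/ -1
163 101/251/ 42 103/245/ 46  89/145/111  92/141/113  95/138/
[... 1527 characters left out ...]
/  0 144/260/  0 148/258/  0 152/260/ -1 156/261/ -2 159/258/  0 162/255/  0
171 100/252/  6 104/252/  5 108/253/  5 111/251/  6  93/132/ 86  97/134/ 85 100/134/ 84 104/132/ 85 132/258/ -2 136/258/ -2 139/252/  1 144/258/ -3 146/251/  1 150/250/  1 153/248/  1 158/250/  0 161/250/  0
172 100/253/  1 103/249/  3 108/255/ -1 111/248/  3  94/135/ 80  97/132/ 82 101/136/ 79 105/137/ 77  93/ 60/131  96/ 61/129 139/256/ -5 141/246/  0 145/248/ -1 149/247/ -1 154/251/ -4 156/245/ -1 161/246/ -2
173 100/252/ -2 104/252/ -2 107/251/ -2 110/246/  0  93/134/ 77  97/135/ 76  85/ 56/131  88/ 53/132  91/ 52/132  94/ 51/132  98/ 51/132 101/ 53/130 143/238/  0 147/238/  0 151/239/ -1 154/236/  0 158/233/  1
```

View pics/m9.png

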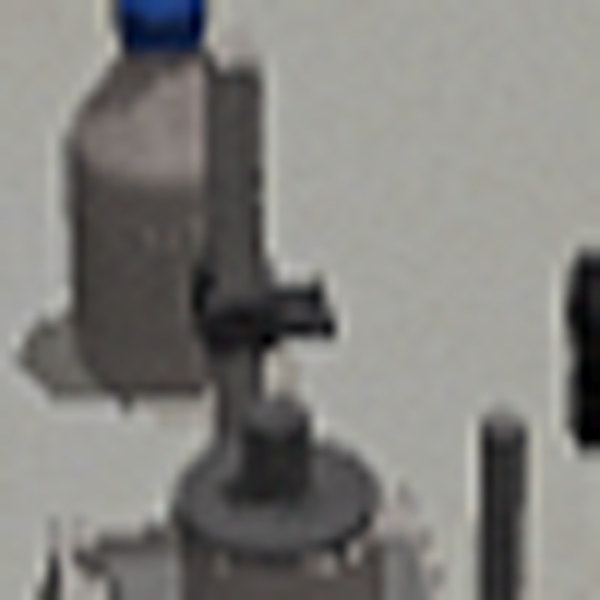

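The tab is at x 0.607–0.626, y 0.225–0.25, top z about 0.1045. That means about 54.5 mm of rise, or roughly 3.03 turns. I'll wind the first half turn in 15° chords.

```bash
python3 -m pendant '[{"jaw":0,"linear":[-0.22,1.68,0],"twist":0},{"jaw":0,"linear":[-0.65,1.57,0],"twist":0},{"jaw":0,"linear":[-1.03,1.35,0],"twist":0},{"jaw":0,"linear":[-1.35,1.03,0],"twist":0},{"jaw":0,"linear":[-1.57,0.65,0],"twist":0},{"jaw":0,"linear":[-1.68,0.22,0],"twist":0},{"jaw":0,"linear":[-1.68,-0.22,0],"twist":0},{"jaw":0,"linear":[-1.57,-0.65,0],"twist":0},{"jaw":0,"linear":[-1.35,-1.03,0],"twist":0},{"jaw":0,"linear":[-1.03,-1.35,0],"twist":0},{"jaw":0,"linear":[-0.65,-1.57,0],"twist":0},{"jaw":0,"linear":[-0.22,-1.68,0],"twist":0}]'
python3 - <<'E'
from h import *
st(); c=cap('side'); Q=cloud(c).reshape(-1,3)
for x,y in((.5942,.1526),(.5938,-.0124)):
    q=Q[(np.hypot(Q[:,0]-x,Q[:,1]-y)<.03)&(Q[:,2]>.09)]; print(np.percentile(q[:,2],[50,99]).round(4),len(q))
E
```

```text
time: 22.45
position: [0.5186, -0.1399, 0.2082]
tool_rot: [1.0, -0.021, -0.001, 0.002]
ft_force: [-1.3, -3.2, 1.4]
grip_width: 0.0174
grip_force: 20.0
22.45 [ 0.5186 -0.1399  0.2082] [[0.999, -0.042, -0.002], [-0.042, -0.999, -0.003], [-0.002, 0.003, -1.0]] 0.017371081761523747 20.01127685420215 [-1.3 -3.2  1.4]
[0.1118 0.1163] 33
[0.1112 0.1169] 27
```

Forces are low and the platform is rising. I'll keep winding, two more full turns.

```bash
python3 -m pendant '[{"jaw":0,"linear":[0.22,-1.68,0],"twist":0},{"jaw":0,"linear":[0.65,-1.57,0],"twist":0},{"jaw":0,"linear":[1.03,-1.35,0],"twist":0},{"jaw":0,"linear":[1.35,-1.03,0],"twist":0},{"jaw":0,"linear":[1.57,-0.65,0],"twist":0},{"jaw":0,"linear":[1.68,-0.22,0],"twist":0},{"jaw":0,"linear":[1.68,0.22,0],"twist":0},{"jaw":0,"linear":[1.57,0.65,0],"twist":0},{"jaw":0,"linear":[1.35,1.03,0],"twist":0},{"jaw":0,"linear":[1.03,1.35,0],"twist":0},{"jaw":0,"linear":[0.65,1.57,0],"twist":0},{"jaw":0,"linear":[0.22,1.68,0],"twist":0}]'
python3 -m pendant '[{"jaw":0,"linear":[-0.22,1.68,0],"twist":0},{"jaw":0,"linear":[-0.65,1.57,0],"twist":0},{"jaw":0,"linear":[-1.03,1.35,0],"twist":0},{"jaw":0,"linear":[-1.35,1.03,0],"twist":0},{"jaw":0,"linear":[-1.57,0.65,0],"twist":0},{"jaw":0,"linear":[-1.68,0.22,0],"twist":0},{"jaw":0,"linear":[-1.68,-0.22,0],"twist":0},{"jaw":0,"linear":[-1.57,-0.65,0],"twist":0},{"jaw":0,"linear":[-1.35,-1.03,0],"twist":0},{"jaw":0,"linear":[-1.03,-1.35,0],"twist":0},{"jaw":0,"linear":[-0.65,-1.57,0],"twist":0},{"jaw":0,"linear":[-0.22,-1.68,0],"twist":0}]'
python3 - <<'E'
from h import *
st(); go(.520,-.1385,.2082,-2.4); c=cap('side'); Q=cloud(c).reshape(-1,3)
for x,y in((.5942,.1526),(.5938,-.0124)):
    q=Q[(np.hypot(Q[:,0]-x,Q[:,1]-y)<.03)&(Q[:,2]>.09)]; print(np.percentile(q[:,2],[50,99]).round(4),len(q))
E
```

```text
time: 23.5
position: [0.6501, -0.1434, 0.2073]
tool_rot: [1.0, -0.02, -0.001, -0.002]
ft_force: [-3.7, 4.8, 3.6]
grip_width: 0.0173
grip_force: 20.0
time: 24.5
position: [0.5187, -0.1416, 0.2081]
tool_rot: [1.0, -0.021, -0.001, 0.003]
ft_force: [-4.0, -2.6, 4.5]
grip_width: 0.0174
grip_force: 20.0
24.5 [ 0.5187 -0.1416  0.2081] [[0.999, -0.042, -0.001], [-0.042, -0.999, -0.005], [-0.001, 0.005, -1.0]] 0.017369193010283 20.01134414691478 [-4.  -2.6  4.5]
t 24.5 pos [ 0.5187 -0.1416  0.2081] tilt [-0.0015 -0.0051] yaw -2.42 q6 1.14 | twist -0.02 then cm [ 0.12 -0.31 -0.01] n 1.0
[0.1288 0.1358] 46
[0.13   0.1585] 58
```

```bash
python3 -m pendant '[{"jaw":0,"linear":[0.22,-1.68,0],"twist":0},{"jaw":0,"linear":[0.65,-1.57,0],"twist":0},{"jaw":0,"linear":[1.03,-1.35,0],"twist":0},{"jaw":0,"linear":[1.35,-1.03,0],"twist":0},{"jaw":0,"linear":[1.57,-0.65,0],"twist":0},{"jaw":0,"linear":[1.68,-0.22,0],"twist":0},{"jaw":0,"linear":[1.68,0.22,0],"twist":0},{"jaw":0,"linear":[1.57,0.65,0],"twist":0},{"jaw":0,"linear":[1.35,1.03,0],"twist":0},{"jaw":0,"linear":[1.03,1.35,0],"twist":0},{"jaw":0,"linear":[0.65,1.57,0],"twist":0},{"jaw":0,"linear":[0.22,1.68,0],"twist":0}]'
python3 -m pendant '[{"jaw":0,"linear":[-0.22,1.68,0],"twist":0},{"jaw":0,"linear":[-0.65,1.57,0],"twist":0},{"jaw":0,"linear":[-1.03,1.35,0],"twist":0},{"jaw":0,"linear":[-1.35,1.03,0],"twist":0},{"jaw":0,"linear":[-1.57,0.65,0],"twist":0},{"jaw":0,"linear":[-1.68,0.22,0],"twist":0},{"jaw":0,"linear":[-1.68,-0.22,0],"twist":0},{"jaw":0,"linear":[-1.57,-0.65,0],"twist":0},{"jaw":0,"linear":[-1.35,-1.03,0],"twist":0},{"jaw":0,"linear":[-1.03,-1.35,0],"twist":0},{"jaw":0,"linear":[-0.65,-1.57,0],"twist":0},{"jaw":0,"linear":[-0.22,-1.68,0],"twist":0}]'
python3 - <<'E'
from h import *
st(); c=cap('side'); Q=cloud(c)
cv2.imwrite('pics/m10.png',cv2.resize(c['color'][130:200,250:340],(771,600),interpolation=cv2.INTER_CUBIC))
t=cap('top','t10'); P=cloud(t)
np.set_printoptions(linewidth=250)
# platform/pointer/tab region in top view: points by height, lift y beyond platform
m=(P[...,0]>.55)&(P[...,0]<.66)&(P[...,1]>.18)&(P[...,1]<.25)&(P[...,2]>.07)
v,u=np.nonzero(m); 
for a,b in sorted(zip(v,u)): print(a,b,(P[a,b]*1000).round(0),end='; ')
E
```

```text
time: 25.55
position: [0.6502, -0.1445, 0.2071]
tool_rot: [1.0, -0.021, -0.001, -0.001]
ft_force: [-4.5, 5.9, 3.8]
grip_width: 0.0172
grip_force: 20.0
time: 26.55
position: [0.5187, -0.1422, 0.2081]
tool_rot: [1.0, -0.021, -0.001, 0.003]
ft_force: [-3.9, -3.9, 3.6]
grip_width: 0.0173
grip_force: 20.0
26.55 [ 0.5187 -0.1422  0.2081] [[0.999, -0.042, -0.001], [-0.042, -0.999, -0.006], [-0.001, 0.006, -1.0]] 0.017309950145711007 20.008478807285428 [-3.9 -3.9  3.6]
183 189 [643. 202.  92.]; 183 190 [641. 199.  99.]; 184 189 [640. 202.  93.]; 184 190 [641. 200.  89.]; 184 191 [639. 197.  96.]; 184 192 [638. 193.  99.]; 184 193 [639. 192.  95.]; 184 194 [640. 189.  93.]; 184 195 [639. 187.  95.]; 184 196 [639. 184.  96.]; 184 197 [639. 181.  96.]; 185 189 [636. 201. 100.]; 185 190 [638. 200.  89.]; 185 191 [637. 197.  95.]; 185 192 [637. 194.  94.]; 185 193 [636. 191.  98.]; 185 194 [637. 189.  94.]; 185 195 [637. 187.  94.]; 185 196 [637. 184.  95.]; 185 197 [638. 182.  90.]; 186 188 [634. 204.  96.]; 186 189 [634. 202.  95.]; 186 190 [635. 199.  94.]; 186 191 [635. 197.  92.]; 186 192 [6
[... 12809 characters left out ...]
15 191 [559. 194.  97.]; 215 192 [559. 192.  97.]; 215 193 [560. 190.  92.]; 215 194 [559. 187.  94.]; 215 195 [559. 185.  95.]; 215 196 [560. 183.  92.]; 216 186 [556. 207.  97.]; 216 187 [556. 204. 100.]; 216 188 [557. 202.  95.]; 216 189 [556. 199.  96.]; 216 190 [557. 198.  92.]; 216 191 [557. 195.  93.]; 216 192 [557. 192.  94.]; 216 193 [557. 190.  93.]; 216 194 [556. 187.  97.]; 216 195 [556. 184.  95.]; 216 196 [556. 182.  98.]; 217 187 [556. 206.  87.]; 217 188 [554. 202.  96.]; 217 189 [554. 199.  97.]; 217 190 [555. 198.  90.]; 217 191 [555. 195.  93.]; 217 192 [554. 192.  93.]; 217 193 [555. 190.  93.]; 217 194 [553. 186.  98.]; 217 195 [555. 185.  92.]; 217 196 [554. 182.  94.];
```

View pics/m10.png

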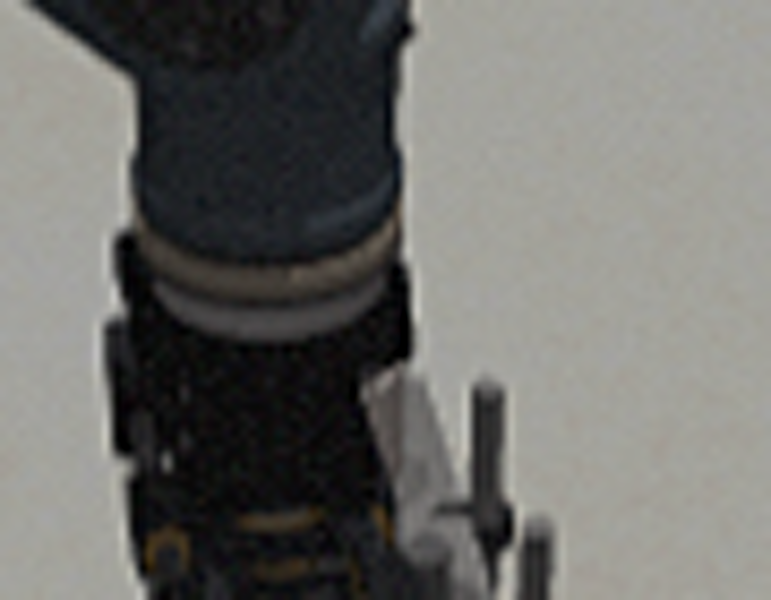

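In the top depth the index tab reads about 106 mm and the pointer about 95 mm, so roughly 11 mm remains. I'll wind another half turn, then measure the difference.

```bash
python3 -m pendant '[{"jaw":0,"linear":[0.22,-1.68,0],"twist":0},{"jaw":0,"linear":[0.65,-1.57,0],"twist":0},{"jaw":0,"linear":[1.03,-1.35,0],"twist":0},{"jaw":0,"linear":[1.35,-1.03,0],"twist":0},{"jaw":0,"linear":[1.57,-0.65,0],"twist":0},{"jaw":0,"linear":[1.68,-0.22,0],"twist":0},{"jaw":0,"linear":[1.68,0.22,0],"twist":0},{"jaw":0,"linear":[1.57,0.65,0],"twist":0},{"jaw":0,"linear":[1.35,1.03,0],"twist":0},{"jaw":0,"linear":[1.03,1.35,0],"twist":0},{"jaw":0,"linear":[0.65,1.57,0],"twist":0},{"jaw":0,"linear":[0.22,1.68,0],"twist":0}]'
cat > gap.py <<'E'
from h import *
def gap(n=3):
    T=[];Pn=[];Pl=[]
    for _ in range(n):
        P=cloud(cap('top')).reshape(-1,3)
        r=lambda x0,x1,y0,y1,z0,z1:P[(P[:,0]>x0)&(P[:,0]<x1)&(P[:,1]>y0)&(P[:,1]<y1)&(P[:,2]>z0)&(P[:,2]<z1)][:,2]
        T.append(r(.612,.6245,.230,.243,.095,.116)); Pn.append(r(.612,.6245,.208,.2245,.085,.12)); Pl.append(r(.556,.59,.186,.204,.08,.12))
    T,Pn,Pl=map(np.concatenate,(T,Pn,Pl))
    for k,a in(('tab',T),('pointer',Pn),('plat',Pl)): print(k,len(a),(a.mean()*1000).round(2),'med',(np.median(a)*1000).round(2))
E
python3 - <<'E'
from gap import *
st(); gap()
E
```

```text
time: 27.65
position: [0.6503, -0.145, 0.207]
tool_rot: [1.0, -0.021, -0.001, -0.001]
ft_force: [-4.4, 4.9, 2.8]
grip_width: 0.0173
grip_force: 20.0
27.65 [ 0.6503 -0.145   0.207 ] [[0.999, -0.042, -0.001], [-0.042, -0.999, 0.002], [-0.001, -0.002, -1.0]] 0.01730727598053492 20.021261000074446 [-4.4  4.9  2.8]
tab 0 nan med nan
pointer 0 nan med nan
plat 0 nan med nangap.py:9: RuntimeWarning: Mean of empty slice.
  for k,a in(('tab',T),('pointer',Pn),('plat',Pl)): print(k,len(a),(a.mean()*1000).round(2),'med',(np.median(a)*1000).round(2))
  ret = ret.dtype.type(ret / rcount)
  return _methods._mean(a, axis=axis, dtype=dtype,
```

The arm blocks the top view here. I'll wind 45° more to close the estimated 2.4 mm, release, step aside and look.

```bash
python3 -m pendant '[{"jaw":0,"linear":[-0.22,1.68,0],"twist":0},{"jaw":0,"linear":[-0.65,1.57,0],"twist":0},{"jaw":0,"linear":[-1.03,1.35,0],"twist":0},{"jaw":0,"linear":[0,0,0],"twist":0},{"jaw":0,"linear":[0,0,0],"twist":0},{"jaw":0.5,"linear":[0,0,0],"twist":0},{"jaw":0.5,"linear":[0,0,0],"twist":0},{"jaw":0.5,"linear":[0,0,0],"twist":0},{"jaw":0.5,"linear":[0,0,0],"twist":0}]'
python3 -c "
from h import *
st()"
python3 -m pendant '[{"jaw":0.5,"linear":[0,0,-2],"twist":0},{"jaw":0.5,"linear":[0,0,-2.5],"twist":0},{"jaw":0.5,"linear":[0,0,-2],"twist":0},{"jaw":0.5,"linear":[-3,1.5,0],"twist":0},{"jaw":0.5,"linear":[-3.5,1.5,0],"twist":0},{"jaw":0.5,"linear":[-3.5,1.5,0],"twist":0},{"jaw":0.5,"linear":[-3.5,1.5,0],"twist":0},{"jaw":0.5,"linear":[-3.5,1.5,0],"twist":0},{"jaw":0.5,"linear":[0,0,0],"twist":0},{"jaw":0.5,"linear":[0,0,0],"twist":0}]'
python3 - <<'E'
from gap import *
gap(5); st()
P=cloud(load('top')).reshape(-1,3)
for nm,lo,hi in(('knob',.215,.235),('armhub',.178,.192)):
    q=P[(abs(P[:,0]-.585)<.09)&(abs(P[:,1]+.14)<.09)&(P[:,2]>lo)&(P[:,2]<hi)]; print(nm,len(q),q.mean(0).round(4),cv2.minAreaRect(q[:,:2].astype(np.float32)))
E
```

```text
time: 28.55
position: [0.63, -0.189, 0.2074]
tool_rot: [1.0, -0.02, 0.001, 0.0]
ft_force: [0.4, 0.1, -0.7]
grip_width: 0.0361
grip_force: 0.0
28.55 [ 0.63   -0.189   0.2074] [[0.999, -0.041, 0.001], [-0.041, -0.999, -0.001], [0.001, 0.001, -1.0]] 0.03613695356527921 0.0 [ 0.4  0.1 -0.7]
time: 29.38
position: [0.4553, -0.2577, 0.2728]
tool_rot: [1.0, -0.022, 0.0, 0.0]
ft_force: [0.4, 0.6, -0.1]
grip_width: 0.0436
grip_force: 0.0
tab 121 106.2 med 106.25
pointer 160 106.13 med 106.14
plat 481 105.91 med 105.96
29.63 [ 0.4576 -0.2567  0.2725] [[0.999, -0.04, 0.001], [-0.04, -0.999, -0.0], [0.001, 0.0, -1.0]] 0.04339897995556256 0.0 [ 0.5 -0.3 -0.4]
knob 47 [ 0.6287 -0.1869  0.2224] ((0.6299035549163818, -0.18634408712387085), (0.015316491015255451, 0.017114216461777687), 87.31290435791016)
armhub 315 [ 0.5954 -0.151   0.1831] ((0.6027421355247498, -0.15944218635559082), (0.0314224548637867, 0.08680567890405655), 41.88251495361328)
```

Tab 106.2 mm against pointer 106.1 mm, so they are level. The crank arm now points about -47.7°. Next I take the crank off by its hub.

```bash
python3 -m pendant '[{"jaw":0.7,"linear":[0,0,0],"twist":6.5},{"jaw":0.7,"linear":[0,0,0],"twist":6.5},{"jaw":0.7,"linear":[0,0,0],"twist":6.5},{"jaw":0.7,"linear":[0,0,0],"twist":6.5},{"jaw":0.7,"linear":[0,0,0],"twist":6.5},{"jaw":0.7,"linear":[0,0,0],"twist":6.5},{"jaw":0.7,"linear":[0,0,0],"twist":6.4},{"jaw":0.7,"linear":[0,0,0],"twist":0}]'
python3 -c "
from h import *
go(.5855,-.1402,.27,-47.7)"
```

```text
time: 30.3
position: [0.4573, -0.2566, 0.2723]
tool_rot: [0.914, -0.405, 0.0, -0.0]
ft_force: [-0.3, 0.0, -0.4]
grip_width: 0.0612
grip_force: 0.0
t 30.3 pos [ 0.4573 -0.2566  0.2723] tilt [ 0.0002 -0.0001] yaw -47.8 q6 1.68 | twist -0.1 then cm [  0.02 -17.31   0.23] n 5.0
```

```bash
python3 -m pendant '[{"jaw":0.75,"linear":[0,-2.5,0],"twist":0},{"jaw":0.75,"linear":[0,-3,0],"twist":0},{"jaw":0.75,"linear":[0,-3.5,0],"twist":0},{"jaw":0.75,"linear":[0,-3.5,0],"twist":0},{"jaw":0.75,"linear":[0,-3,0],"twist":0},{"jaw":0.75,"linear":[0,-1.8,0],"twist":0},{"jaw":0.75,"linear":[0,0,0],"twist":0},{"jaw":0.75,"linear":[0,0,0],"twist":0},{"jaw":0.75,"linear":[0,0,0],"twist":0},{"jaw":0.75,"linear":[0,0,0],"twist":0}]'
python3 - <<'E'
from h import *
go(.5855,-.1402,.175,-47.7)
d=cap('side');Q=cloud(d).reshape(-1,3)
q=Q[(abs(Q[:,0]-.6)<.07)&(abs(Q[:,1]+.16)<.07)&(Q[:,2]>.15)&(Q[:,2]<.186)]
print(cv2.minAreaRect(q[:,:2].astype(np.float32)))
h=q[q[:,2]<.174]; print(h[:,:2].min(0),h[:,:2].max(0))
cv2.imwrite('pics/m11.png',cv2.resize(d['color'][150:290,240:380],(560,560),interpolation=cv2.INTER_CUBIC))
E
```

```text
time: 31.13
position: [0.5838, -0.1413, 0.2723]
tool_rot: [0.914, -0.405, -0.0, 0.0]
ft_force: [0.5, -0.4, 0.9]
grip_width: 0.0652
grip_force: 0.0
t 31.13 pos [ 0.5838 -0.1413  0.2723] tilt [-0.0009 -0.    ] yaw -47.78 q6 1.98 | twist -0.08 then cm [ 0.03 -0.2   9.73] n 3.0
((0.6015957593917847, -0.1649540811777115), (0.03664436563849449, 0.09319332987070084), 36.67904281616211)
[ 0.56386004 -0.16611099] [ 0.60387165 -0.13898329]
```

View pics/m11.png

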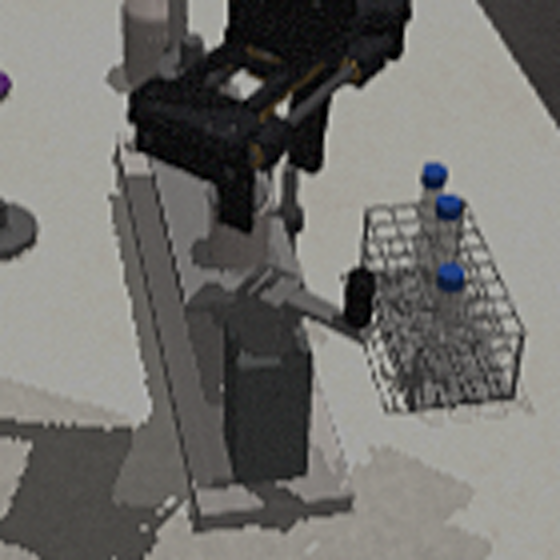

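The fingers are astride the hub, with the knob and jars clear. I'll descend and grip.

```bash
python3 -m pendant '[{"jaw":0.75,"linear":[0,-0.15,2.5],"twist":0},{"jaw":0.75,"linear":[0,0,3],"twist":0},{"jaw":0.75,"linear":[0,0,2.5],"twist":0},{"jaw":0.75,"linear":[0,0,1.5],"twist":0},{"jaw":0.75,"linear":[0,0,0],"twist":0},{"jaw":0.75,"linear":[0,0,0],"twist":0},{"jaw":0.4,"linear":[0,0,0],"twist":0},{"jaw":0.3,"linear":[0,0,0],"twist":0},{"jaw":0.3,"linear":[0,0,0],"twist":0},{"jaw":0.3,"linear":[0,0,0],"twist":0},{"jaw":0.3,"linear":[0,0,0],"twist":0},{"jaw":0.3,"linear":[0,0,0],"twist":0}]' 35
python3 -c "
from h import *
st()"
```

```text
time: 32.18
position: [0.5851, -0.1402, 0.178]
tool_rot: [0.914, -0.405, -0.0, 0.001]
ft_force: [-5.9, -5.6, 2.5]
grip_width: 0.0333
grip_force: 3.9
32.18 [ 0.5851 -0.1402  0.178 ] [[0.673, -0.74, -0.001], [-0.74, -0.673, -0.001], [0.0, 0.002, -1.0]] 0.03334225654970667 3.859615728724748 [-5.9 -5.6  2.5]
```

```bash
python3 -m pendant '[{"jaw":0.3,"linear":[0,0.15,0],"twist":0},{"jaw":0,"linear":[0,0,0],"twist":0},{"jaw":0,"linear":[0,0,0],"twist":0},{"jaw":0,"linear":[0,0,0],"twist":0},{"jaw":0,"linear":[0,0,0],"twist":0}]'
python3 -m pendant '[{"jaw":0,"linear":[0,0,-0.4],"twist":0},{"jaw":0,"linear":[0,0,-0.5],"twist":0},{"jaw":0,"linear":[0,0,-0.5],"twist":0},{"jaw":0,"linear":[0,0,-0.8],"twist":0},{"jaw":0,"linear":[0,0,-1],"twist":0},{"jaw":0,"linear":[0,0,-2],"twist":0},{"jaw":0,"linear":[0,0,-1.8],"twist":0},{"jaw":0,"linear":[0,0,0],"twist":0},{"jaw":0,"linear":[0,0,0],"twist":0},{"jaw":0,"linear":[0,0,0],"twist":0}]'
python3 -c "
from h import *
go(.4455,-.28,.245,-25)"
```

```text
time: 32.6
position: [0.5845, -0.1408, 0.1779]
tool_rot: [0.914, -0.405, 0.0, 0.0]
ft_force: [-1.9, 0.1, 5.5]
grip_width: 0.0319
grip_force: 34.9
time: 33.43
position: [0.5836, -0.1403, 0.2471]
tool_rot: [0.914, -0.405, -0.001, -0.0]
ft_force: [-0.1, 0.5, -3.6]
grip_width: 0.0319
grip_force: 34.9
t 33.43 pos [ 0.5836 -0.1403  0.2471] tilt [-0.0015  0.0008] yaw -47.79 q6 1.98 | twist -22.79 then cm [-6.61 18.5   0.21] n 5.0
```

```bash
python3 -m pendant '[{"jaw":0,"linear":[-0.8,2.5,0],"twist":0},{"jaw":0,"linear":[-1.2,3.2,0],"twist":0},{"jaw":0,"linear":[-1.3,3.4,0],"twist":0},{"jaw":0,"linear":[-1.3,3.4,0],"twist":0},{"jaw":0,"linear":[-1.2,3.2,0],"twist":0},{"jaw":0,"linear":[-0.8,2.5,0],"twist":0},{"jaw":0,"linear":[0,0,1.5],"twist":-5.7},{"jaw":0,"linear":[0,0,3],"twist":-5.7},{"jaw":0,"linear":[0,0,3],"twist":-5.7},{"jaw":0,"linear":[0,0,3],"twist":-5.7},{"jaw":0,"linear":[0,0,0],"twist":0},{"jaw":0,"linear":[0,0,0],"twist":0}]'
python3 -c "
from h import *
go(.440,-.274,.036,-25)"
```

```text
time: 34.43
position: [0.4039, -0.2129, 0.1409]
tool_rot: [0.976, -0.218, -0.003, -0.002]
ft_force: [0.8, -0.5, -2.5]
grip_width: 0.0319
grip_force: 34.9
t 34.43 pos [ 0.4039 -0.2129  0.1409] tilt [-0.0048  0.0044] yaw -25.15 q6 1.28 | twist -0.15 then cm [ 5.86  4.01 10.49] n 3.0
```

```bash
python3 -m pendant '[{"jaw":0,"linear":[1.9,1.3,0],"twist":0},{"jaw":0,"linear":[2,1.4,0],"twist":0},{"jaw":0,"linear":[1.9,1.3,0],"twist":0},{"jaw":0,"linear":[0,0,2],"twist":0},{"jaw":0,"linear":[0,0,3],"twist":0},{"jaw":0,"linear":[0,0,2],"twist":0},{"jaw":0,"linear":[0,0,1.5],"twist":0},{"jaw":0,"linear":[0,0,0],"twist":0},{"jaw":0,"linear":[0,0,0],"twist":0},{"jaw":0,"linear":[0,0,0],"twist":0},{"jaw":0,"linear":[0,0,0],"twist":0}]'
python3 - <<'E'
from h import *
go(.440,-.274,.036,-25); st()
Q=cloud(cap('side')).reshape(-1,3)
q=Q[(abs(Q[:,0]-.44)<.03)&(Q[:,1]<-.275)&(Q[:,1]>-.30)&(Q[:,2]<.05)]
print(np.histogram(q[:,2],bins=np.arange(-.004,.05,.003)))
E
```

```text
time: 35.35
position: [0.4422, -0.2759, 0.0593]
tool_rot: [0.976, -0.217, 0.002, 0.001]
ft_force: [0.3, 0.6, -2.2]
grip_width: 0.0317
grip_force: 34.9
t 35.35 pos [ 0.4422 -0.2759  0.0593] tilt [ 0.0028 -0.0027] yaw -25.02 q6 1.23 | twist -0.02 then cm [-0.27 -0.08  2.33] n 1.0
35.35 [ 0.4422 -0.2759  0.0593] [[0.906, -0.423, 0.003], [-0.423, -0.906, -0.003], [0.004, 0.001, -1.0]] 0.03173246264768239 34.92998745990917 [ 0.3  0.6 -2.2]
(array([ 1, 52, 98,  7,  0,  0,  0,  0,  0,  0,  3,  2,  2,  3,  0,  4,  1]), array([-0.004, -0.001,  0.002,  0.005,  0.008,  0.011,  0.014,  0.017,
        0.02 ,  0.023,  0.026,  0.029,  0.032,  0.035,  0.038,  0.041,
        0.044,  0.047]))
```

```bash
python3 -m pendant '[{"jaw":0,"linear":[0,0,0.7],"twist":0},{"jaw":0,"linear":[0,0,0.7],"twist":0},{"jaw":0,"linear":[0,0,0.5],"twist":0},{"jaw":0,"linear":[0,0,0.2],"twist":0},{"jaw":0,"linear":[0,0,0],"twist":0},{"jaw":0,"linear":[0,0,0],"twist":0}]'
python3 -m pendant '[{"jaw":0,"linear":[0,0,0.2],"twist":0},{"jaw":0,"linear":[0,0,0],"twist":0},{"jaw":0,"linear":[0,0,0],"twist":0}]'
```

```text
time: 35.9
position: [0.4409, -0.2748, 0.0361]
tool_rot: [0.976, -0.216, -0.0, -0.0]
ft_force: [-0.3, 0.4, -3.4]
grip_width: 0.0321
grip_force: 34.9
time: 36.15
position: [0.4409, -0.2749, 0.0358]
tool_rot: [0.976, -0.216, 0.0, 0.0]
ft_force: [-1.4, 0.3, 9.7]
grip_width: 0.0321
grip_force: 34.9
```

Contact on the mat. I'll back off slightly, release, and lift clear.

```bash
python3 -m pendant '[{"jaw":0,"linear":[0,0,-0.15],"twist":0},{"jaw":0.6,"linear":[0,0,0],"twist":0},{"jaw":0.75,"linear":[0,0,0],"twist":0},{"jaw":0.75,"linear":[0,0,0],"twist":0},{"jaw":0.75,"linear":[0,0,0],"twist":0},{"jaw":0.75,"linear":[0,0,-2],"twist":0},{"jaw":0.75,"linear":[0,0,-3.5],"twist":0},{"jaw":0.75,"linear":[0,0,-3.5],"twist":0},{"jaw":0.75,"linear":[0,0,-3.5],"twist":0},{"jaw":0.75,"linear":[0,0,-3.5],"twist":0},{"jaw":0.75,"linear":[0,0,0],"twist":0},{"jaw":0.75,"linear":[0,0,0],"twist":0}]'
python3 -m pendant '[{"jaw":0.75,"linear":[-1,3,0],"twist":0},{"jaw":0.75,"linear":[-1,3.5,0],"twist":0},{"jaw":0.75,"linear":[-1,3.5,0],"twist":0},{"jaw":0.75,"linear":[-1,3.5,0],"twist":0},{"jaw":0.75,"linear":[0,0,0],"twist":0},{"jaw":0.75,"linear":[0,0,0],"twist":0},{"jaw":0.75,"linear":[0,0,0],"twist":0}]'
python3 - <<'E'
from gap import *
gap(4)
c=load('top');d=cap('side')
cv2.imwrite('pics/f.png',np.hstack([cv2.resize(c['color'][100:330,100:450],(400,263),interpolation=cv2.INTER_AREA),cv2.resize(d['color'][120:350,180:400],(400,418))[:263]]) if 0 else np.vstack([cv2.resize(c['color'][130:320,120:440],(500,297)),cv2.resize(d['color'][140:350,180:400],(500,300))[:300]]))
P=cloud(c).reshape(-1,3)
for nm,lo,hi in(('knob',.07,.09),('armhub',.034,.047)):
    q=P[(abs(P[:,0]-.465)<.07)&(abs(P[:,1]+.285)<.06)&(P[:,2]>lo)&(P[:,2]<hi)]; print(nm,len(q),q.mean(0).round(4))
for x,y in((.5942,.1526),(.5938,-.0124)):
    q=P[(np.hypot(P[:,0]-x,P[:,1]-y)<.04)]; 
    a=q[(q[:,2]>.155)&(q[:,2]<.17)]; b=q[(q[:,2]>.18)&(q[:,2]<.195)]; print(a.mean(0).round(4),len(a),b.mean(0).round(4),len(b))
E
```

```text
time: 37.15
position: [0.4421, -0.2759, 0.1981]
tool_rot: [0.976, -0.216, 0.002, 0.001]
ft_force: [-0.6, -0.1, -1.6]
grip_width: 0.065
grip_force: 0.0
time: 37.73
position: [0.3471, -0.3793, 0.1945]
tool_rot: [0.976, -0.217, -0.001, -0.002]
ft_force: [-0.1, -0.3, -0.4]
grip_width: 0.0652
grip_force: 0.0
tab 104 106.24 med 106.5
pointer 131 106.28 med 106.64
plat 382 106.17 med 106.26
knob 46 [ 0.4995 -0.2983  0.0802]
armhub 64 [ 0.4843 -0.2922  0.0401]
[0.5919 0.1531 0.1614] 369 [0.5923 0.1539 0.1866] 48
[ 0.5904 -0.012   0.1616] 201 [ 0.592  -0.0119  0.1876] 44
```

View pics/f.png

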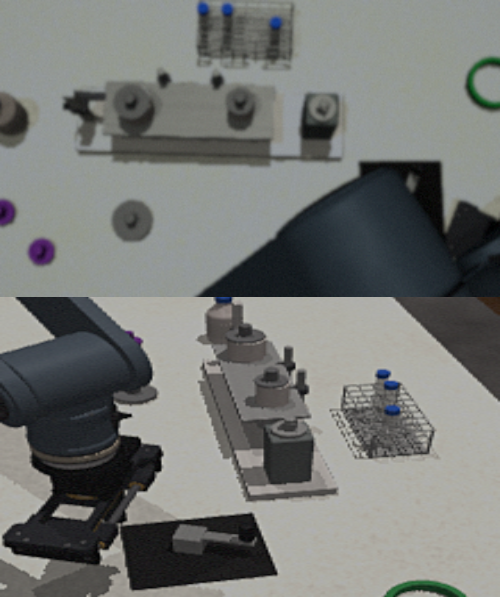

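The final views show both jars lidded and standing on the platform. The pointer is level with the mark (106.2 and 106.3 mm), the crank is upright on the mat, and the robot is clear. I'll hand in.

```bash
python3 -c "
from rig import robot
print(robot.hand_in())"
```

```text
the job is handed in; nothing more can be done
None
```

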